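# Load the soap press and close the scrap pan

## Task

Put the soap away for the night: lay every small cut soap bar (not the big uncut loaves) flat in a slot of the press frame, one to a slot, then lower the holed press plate over the frame's two pins until it rests flush on both end blocks. Put the thin soap trimmings into the saucepan and set the wooden cover on it so that it sits seated and level. Leave the two small jars where they stand.

Things in the scene. Friction and masses are not known exactly. Their poses are not given: they have to be found in the camera images.
- frame: Wooden press frame fixed to the table: a board 84 x 312 x 12 mm thick, long side along its y. Origin: centre of the board's underside, z up. On it lie three slots in a row along y, bounded by low ribs 6 mm high (rib tops 18 mm above the table). At each end (y = -138 and +138 mm) stands a block 76 x 34 mm, its top 46 mm above the table, with an upright steel locating pin 12 mm in diameter in its middle; a pin rises 28 mm above its block, the last 9 mm tapered to 5 mm.
- frame_seat (a point): Point of the frame midway between the two pins at the height of the block tops (46 mm above the table); axes as the frame's, the pins lie at y = -138 and +138 mm from it.
- slot0 (a point): Centre of the floor of slot 0 of the frame, 12 mm above the table (the slot at the -y end). Slot 54 mm along the frame's x by 76 mm along its y; it takes one soap bar flat, its length along the frame's y.
- slot1 (a point): Centre of the floor of slot 1 of the frame, 12 mm above the table (the middle slot). Slot 54 mm along the frame's x by 76 mm along its y; it takes one soap bar flat, its length along the frame's y.
- slot2 (a point): Centre of the floor of slot 2 of the frame, 12 mm above the table (the slot at the +y end). Slot 54 mm along the frame's x by 76 mm along its y; it takes one soap bar flat, its length along the frame's y.
- bar1_c (a point): Soap bar (up to three alike, at times one is absent), cream, 70 x 46 x 30 mm along its x, y, z, 0.1 kg or so. Point: its centre. Lies flat on the table at the start.
- bar2_c (a point): Soap bar (up to three alike, at times one is absent), cream, 70 x 46 x 30 mm along its x, y, z, 0.1 kg or so. Point: its centre. Lies flat on the table at the start.
- bar3_c (a point): Soap bar (up to three alike, at times one is absent), cream, 70 x 46 x 30 mm along its x, y, z, 0.1 kg or so. Point: its centre. Lies flat on the table at the start.
- trim1_c (a point): Soap trimming (up to two alike, at times one is absent), a cream stick 62 x 24 x 24 mm, long along its x, 0.04 kg or so. Point: its centre. Lies on the table at the start.
- trim2_c (a point): Soap trimming (up to two alike, at times one is absent), a cream stick 62 x 24 x 24 mm, long along its x, 0.04 kg or so. Point: its centre. Lies on the table at the start.
- plate_grip (a point): Loose wooden press plate 76 x 308 x 12 mm, about 0.4 kg, long along its y, with a steel bridge handle on top. Point: centre of the handle's bar, which is 16 mm wide (x), 110 mm long (y), 16 mm high, its posts 90 mm apart; it lies 52 mm above the plate's underside (32 mm clear below the bar). Two through holes 15 mm in diameter at y = -138 and +138 mm; either way round fits.
- pan_rim (a point): Steel saucepan standing fixed on the table, z up: this point is the centre of its mouth, 100 mm above the table. Outer radius 70 mm, wall 4 mm, inner floor 5 mm above the table; a black stick handle at its +y side, below the rim.
- cover_grip (a point): Loose round wooden cover, about 0.2 kg: a disc of radius 77 mm, 6 mm thick, with a boss 8 mm high under it (radius 60 mm, tapering to 56 mm at its underside) that fits inside the saucepan's mouth, and on top a flat-sided wooden grip bar 18 mm wide (x), 70 mm long (y), 36 mm high. Point: centre of the grip bar, 18 mm above the disc's top, 24 mm above the disc's underside (which rests on the rim) and 32 mm above the boss's underside. It lies boss down on the table at the start.
- jar1_c (a point): Small glass jar with a black cap, 42 mm in diameter, 50 mm high, not part of the work. Point: its centre.
- jar2_c (a point): Small glass jar with a black cap, 42 mm in diameter, 50 mm high, not part of the work. Point: its centre.
Things that resemble listed ones, but are neither listed nor needed, are in the scene too. Leave any purple look-alike of the part that bears bar3_c alone. What is shaped like the part that bears trim2_c but red or turquoise is not meant.

How it is judged:
By the outcome, as a careful person would: the job done as asked, in the order asked, and still so for the second after the job is handed in, with the robot touching nothing.
Of bar1, bar2, bar3 only 2 to 3 are there at a start; the rules pass over those that are not, and their reading is None.
Of trim1, trim2 only 1 to 2 are there at a start; the rules pass over those that are not, and their reading is None.
At some moment in a run one of bar1, bar2, bar3, trim1, trim2, cover, plate may be knocked a few centimetres aside while the robot is not near it.
Once in a run the grip may slacken for a moment while it holds something.
It also fails if it takes over 210 s, if anything falls off the work surface, if the arm or the gripper's body presses on something with over 40 N, if the wrist force passes 120 N, or if a joint passes its speed limit or range.

## Robot

A 6-joint arm with a two-finger parallel gripper is mounted at the origin on the work surface. World frame = base frame: x ahead of the robot, y to its left, z up, the work surface at z = 0. Lengths are in m, angles in rad, forces in N, time in s.
With the tool pointing down it reaches from about 0.325 to 0.875 m from the base axis. Payload 4.4 kg.
Tool frame: the origin (TCP) lies at the very end of the fingers, on their centre line; the grasp point (between the pads) lies 19 mm behind it; z points along the fingers, y is the line along which they close (so a half turn about z gives the same grasp; the last joint's range is limited). The gripper opens to 85 mm and grips with 20 to 120 N. Pads are 22 mm wide; open, the fingers measure 114 mm over their backs; the gripper's body (76 mm by 85 mm) begins 54 mm behind the grasp point. The pads swing forward as they close: fully open they stand 13 mm farther back than shut.
Start: joints at [-1.292, 0.207, 1.542, -0, 1.393, -0.15], TCP at [0.239, -0.523, 0.231] pointing down, gripper open.
Joint ranges: [-2.73, 2.73], [-0.86, 2.22], [0.23, 2.46], [-1.11, 4.25], [0.08, 2.63], [-2.82, 2.82]. Speed limits (rad/s): [2.79, 2.79, 3.14, 3.14, 3.14, 3.14].

## Interface

Orientations are given as a unit quaternion [w, x, y, z].
In Python, from bench import * gives the robot as it stands. The module is installed in compiled form; this text tells all that it offers.
- The arm moves only by the shell command python3 -m crank 'ROWS'. ROWS is JSON, a list that holds one entry, the list of rows, each a list of 7 numbers: the opening in per cent of the stroke, from 0 (shut) to 100 (fully open), then the shift along the tool's x, y, z in m, then the turn, a rotation vector about the tool's x, y, z in rad. In form: [[[hand, tx, ty, tz, ax, ay, az], ...]]. A call has 1 to 20 rows; each row shifts and turns the commanded pose from where the row before left it, along the tool's axes as they then stand; what a row does not reach is not made up. A row lasts 1/12 s, in which the tool goes at most 41.7 mm and 7.16 degrees, less where a joint would pass 70% of its speed; a pose out of reach is approached as far as the arm can. A call is refused whole if a number of a shift passes 0.0417 or a number of a turn 0.125, either way. A call with a gripper value outside its range is refused whole. The fingers move at their own pace and stop on an object; the grip force is fixed at half the most. Time passes only in rows, so rows that do not move let the fingers close. It gives the time, the measured TCP pose, the force, the opening and the grip force at its end, in the units of the state.
- get_obs(): the state, without advancing time (a new reading comes with each control period).
- snapshot(name): name is "scene" or "top" or "wrist"; returns the picture (480x640x3 uint8, blue, green, red); there is no depth.
- camera_info(name): a dict with "fx", "fy", "cx", "cy" (pixels), "T" (4x4, takes a point from camera to world coordinates); the wrist camera has in their place "hand_eye" (4x4, takes a point from camera to tool coordinates, whose origin is the TCP and whose axes are the flange's). Camera axes: x right, y up, looking along -z (the intrinsics and any distortion apply to the point x, -y, -z); pixel columns grow to the right and rows downward; lengths in m; the calibration is good to about 2 mm. The wrist camera is an equidistant fisheye: a pixel r from the principal point sees the ray r / f radians off the axis. A picture is of the moment at which its call begins: read the wrist's pose just before it. camera_info takes no time and is no camera call.
- hand_in(): hands the job in; it is judged then, once.
The state is a dict: "time": time; "joint_pos": joint angles; "joint_velocities": joint speeds; "tau": joint torques, N m; "ee_pos": TCP position; "orientation": TCP orientation; "force": force on the tool from outside, world axes, zero at the start; "torque": the same for the moment, N m; "grip_width": opening from 0.0 (shut) to 1.0 (fully open); "finger_force": force on a finger pad.
Only numpy, scipy, OpenCV 4.12 (cv2) and the standard library are available. Lean on these libraries where they do the work, as an engineer would, in place of code of your own. Each camera call takes 0.05 s, during which the arm holds its last target. There are 200 camera calls.

## Working session

There is one attempt and no reset: what is moved stays moved. The work goes in short steps, Python scripts to look and compute and a shell command to move; the robot and the scene stay as the last step left them, time stands still between calls to the robot, and variables do not carry over. Pictures are saved under pics/ and viewed, at most 14 in all, crops included, and the job is handed in when it is done.

```bash
mkdir -p pics; python3 - <<'E'
from bench import *
import cv2,numpy as np
np.set_printoptions(precision=4,suppress=True)
for n in("scene","top"):
    im=snapshot(n);cv2.imwrite(f"pics/{n}0.png",im)
for n in("scene","top","wrist"):print(n,camera_info(n))
print(get_obs())
E
```

```text
scene {'fx': 547.3775004532193, 'fy': 547.3775004532193, 'cx': 320.6789721839268, 'cy': 231.86073442153682, 'T': array([[-0.8683, -0.3871,  0.3102,  0.944 ],
       [ 0.4957, -0.6983,  0.5164,  0.6824],
       [ 0.0167,  0.6022,  0.7982,  1.1152],
       [ 0.    ,  0.    ,  0.    ,  1.    ]])}
top {'fx': 502.59376830475134, 'fy': 502.59376830475134, 'cx': 326.68682300488166, 'cy': 232.53518645179966, 'T': array([[-0.0156,  0.9953, -0.0957,  0.3939],
       [-0.9999, -0.0163, -0.0056,  0.027 ],
       [-0.0071,  0.0956,  0.9954,  1.2121],
       [ 0.    ,  0.    ,  0.    ,  1.    ]])}
wrist {'fx': 371.64829954431775, 'fy': 371.64829954431775, 'cx': 319.7532871009294, 'cy': 237.48529595289713, 'hand_eye': array([[ 0.0009,  0.9621,  0.2725,  0.0687],
       [ 1.    , -0.0011,  0.0004, -0.0005],
       [ 0.0006,  0.2725, -0.9621, -0.142 ],
       [ 0.    ,  0.    ,  0.    ,  1.    ]])}
{'time': 0.1, 'joint_pos': array([-1.2925,  0.2074,  1.5428, -0.    ,  1.3935, -0.1505]), 'joint_velocities': array([-0.0006, -0.0022, -0.0023, -0.0015,  0.0002, -0.0004]), 'tau': array([ -0.0008, -38.4096, -29.2549,  -0.0003,   0.0049,   0.    ]), 'ee_pos': array([ 0.2388, -0.5223,  0.2302]), 'orientation': array([-0.0011,  0.9771,  0.2128, -0.0001]), 'force': array([0.7165, 0.5295, 0.3318]), 'torque': array([ 0.0252, -0.0074, -0.0478]), 'finger_force': 0.0, 'grip_width': 0.9997961291242142}
```

View pics/top0.png

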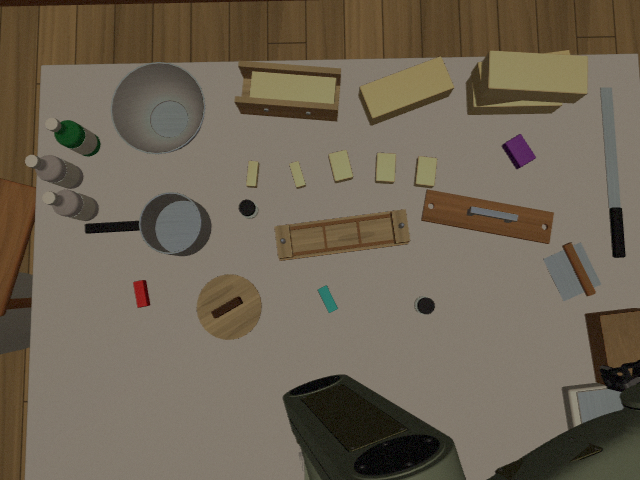

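View pics/scene0.png

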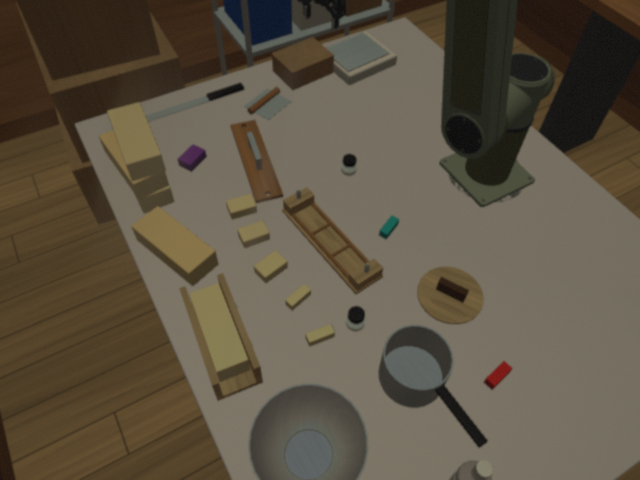

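```bash
cat > h.py <<'E'
from bench import *
import cv2,numpy as np
from scipy.spatial.transform import Rotation as R
np.set_printoptions(precision=4,suppress=True)
def tool():
    o=get_obs();q=o['orientation'];T=np.eye(4);T[:3,:3]=R.from_quat([q[1],q[2],q[3],q[0]]).as_matrix();T[:3,3]=o['ee_pos'];return T
def yaw(T=None):
    T=tool() if T is None else T
    return np.arctan2(T[1,1],T[0,1])   # direction of closing line (tool y) in world
def rays(cam,uv,T=None):
    c=camera_info(cam);uv=np.atleast_2d(np.asarray(uv,float));a=(uv-[c['cx'],c['cy']])/[c['fx'],c['fy']]
    if cam=='wrist':
        r=np.linalg.norm(a,axis=1,keepdims=True)+1e-12
        d=np.hstack([a/r*np.sin(r)*[1,-1],-np.cos(r)]);M=T@c['hand_eye']
    else: d=np.hstack([a*[1,-1],-np.ones((len(a),1))]);M=c['T']
    return M[:3,3],d@M[:3,:3].T
def cast(cam,uv,z,T=None):
    o,d=rays(cam,uv,T);return o+d*((z-o[2])/d[:,2])[:,None]
def blobs(im,lo,hi,amin,k=3):
    m=cv2.inRange(cv2.cvtColor(im,cv2.COLOR_BGR2HSV),lo,hi)
    m=cv2.morphologyEx(m,cv2.MORPH_OPEN,np.ones((k,k),np.uint8))
    return [c[:,0,:] for c in cv2.findContours(m,cv2.RETR_EXTERNAL,cv2.CHAIN_APPROX_NONE)[0] if cv2.contourArea(c)>=amin]
def rect(P):
    """min-area rect of world xy points -> centre, (long,short), direction of long side"""
    c,s,a=cv2.minAreaRect((P[:,:2]*1000).astype(np.float32));a=np.deg2rad(a)
    if s[0]<s[1]: s=s[::-1];a+=np.pi/2
    return np.array(c)/1000,np.array(s)/1000,(a+np.pi/2)%np.pi-np.pi/2
def go(p,closing=None):
    """moves to put the TCP at p, closing line along angle: first az turn, then shift in turned tool axes"""
    T=tool();da=0
    if closing is not None:
        da=(closing-yaw(T)+np.pi/2)%np.pi-np.pi/2
    Rn=R.from_euler('z',da).as_matrix()@T[:3,:3]
    D=np.diag([1,-1,-1.]);yn=np.arctan2(Rn[1,1],Rn[0,1]);I=np.array([[np.sin(yn),np.cos(yn),0],[-np.cos(yn),np.sin(yn),0],[0,0,-1]])
    tilt=(R.from_matrix(Rn).inv()*R.from_matrix(I)).as_rotvec()
    print('az',round(-da,4),'shift',I.T@(np.asarray(p)-T[:3,3]),'tilt fix',tilt,'j6',get_obs()['joint_pos'][5].round(2),'alt az',round(-da-np.sign(-da)*np.pi,3),'at',T[:3,3])
E
python3 - <<'E'
from h import *
im=cv2.imread('pics/top0.png');hsv=cv2.cvtColor(im,cv2.COLOR_BGR2HSV)
for n,p in dict(bar=(341,166),loaf=(400,92),frame=(342,246),block=(283,240),plate=(450,210),cover=(240,290),grip=(229,307),handle=(495,214),table=(300,350),pan=(180,230),red=(141,294)).items(): print(n,hsv[p[1],p[0]])
for c in blobs(im,(22,60,120),(34,190,255),60):
    P=cast('top',c,.03);m=cv2.moments(c);uv=(m['m10']/m['m00'],m['m01']/m['m00']);r=rect(P)
    print(np.array(uv).round(1),'z15',cast('top',uv,.015)[0],'z12',cast('top',uv,.012)[0],r[1],r[2].round(3))
E
```

```text
bar [ 29  76 144]
loaf [ 22 101 144]
frame [ 14 146  94]
block [165   6  86]
plate [ 14 152 104]
cover [ 19 113 115]
grip [ 12 135  51]
handle [110  14 110]
table [ 16  43 130]
pan [ 75   9 112]
red [  0 200 138]
[296.9 173.7] z15 [0.6532 0.1036 0.015 ] z12 [0.6538 0.1038 0.012 ] [0.0592 0.0227] 0.306
[251.7 173.1] z15 [0.6566 0.213  0.015 ] z12 [0.6573 0.2135 0.012 ] [0.0594 0.0222] -0.092
[426.  170.7] z15 [ 0.6553 -0.2089  0.015 ] z12 [ 0.656  -0.2095  0.012 ] [0.0667 0.0433] -0.145
[385.4 166.6] z15 [ 0.6669 -0.111   0.015 ] z12 [ 0.6676 -0.1113  0.012 ] [0.067  0.0434] -0.074
[340.4 164.9] z15 [ 0.6732 -0.0021  0.015 ] z12 [ 0.6739 -0.0022  0.012 ] [0.0673 0.0436] 0.221
[526.5 103. ] z15 [ 0.8193 -0.4601  0.015 ] z12 [ 0.8203 -0.4614  0.012 ] [0.1255 0.01  ] 1.553
[292.4  87.2] z15 [0.8699 0.1124 0.015 ] z12 [0.8711 0.1126 0.012 ] [0.2049 0.0654] 1.473
[405.7  87.6] z15 [ 0.8637 -0.1662  0.015 ] z12 [ 0.8649 -0.1667  0.012 ] [0.2116 0.0833] -1.222
[537.8  71.5] z15 [ 0.8987 -0.4922  0.015 ] z12 [ 0.9    -0.4935  0.012 ] [0.2363 0.0932] 1.492
```

```bash
python3 - <<'E'
from h import *
im=cv2.imread('pics/top0.png')
def sub(x0,y0,x1,y1,lo,hi,k=1):
    s=im.copy();m=np.zeros(im.shape[:2],bool);m[y0:y1,x0:x1]=1;s[~m]=(255,0,255)
    return max(blobs(s,lo,hi,20,k),key=cv2.contourArea)
out=im.copy()
def rep(n,c,z):
    m=cv2.moments(c);uv=(m['m10']/m['m00'],m['m01']/m['m00']);r=rect(cast('top',c,z));print(n,np.array(uv).round(1),cast('top',uv,z)[0],'rect',r);cv2.drawContours(out,[c[:,None]],-1,(0,0,255),1)
rep('frame',sub(265,195,420,270,(8,70,40),(24,255,160)),.012)
rep('plate',sub(415,180,560,250,(8,100,40),(22,255,190)),.010)
rep('handle',sub(465,200,525,228,(60,0,80),(180,60,255)),.052)
rep('cover',sub(190,265,270,345,(12,65,70),(24,255,190)),.011)
rep('grip',sub(208,292,248,323,(5,90,20),(20,255,75)),.032)
cv2.imwrite('pics/ov.png',cv2.resize(out[140:340,130:560],None,fx=1.86,fy=1.86,interpolation=cv2.INTER_CUBIC))
g=cv2.cvtColor(im,cv2.COLOR_BGR2GRAY)
print(cv2.HoughCircles(cv2.medianBlur(g,3)[170:280,110:240],cv2.HOUGH_GRADIENT,1,100,param1=60,param2=12,minRadius=29,maxRadius=40))
E
```

```text
frame [341.8 234.6] [ 0.5037 -0.0025  0.012 ] rect (array([ 0.5039, -0.0027]), array([0.3195, 0.0852]), np.float64(-1.455971614715473))
plate [487.5 216.2] [ 0.5426 -0.3537  0.01  ] rect (array([ 0.5428, -0.353 ]), array([0.3087, 0.0775]), np.float64(1.3697620192719762))
handle [493.7 213. ] [ 0.5446 -0.355   0.052 ] rect (array([ 0.5445, -0.3553]), array([0.1077, 0.0132]), np.float64(1.3692115438746568))
cover [228.6 306.6] [0.3368 0.269  0.011 ] rect (array([0.3373, 0.2691]), array([0.1532, 0.1529]), np.float64(1.2834985031387838))
grip [226.6 307. ] [0.337  0.2693 0.032 ] rect (array([0.3374, 0.2692]), array([0.0758, 0.0209]), np.float64(-1.0617298553434287))
[[[60.5 52.5 30.4]]]
```

View pics/ov.png

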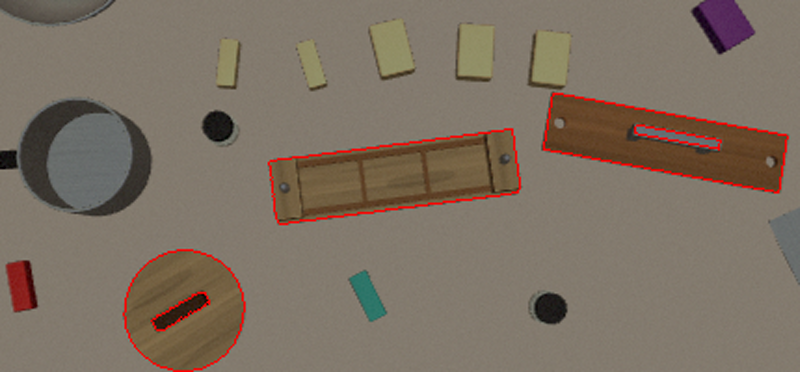

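```bash
python3 - <<'E'
from h import *
print(cast('top',[(282.7,241.1),(401.5,225.5)],.072),cast('top',[(170.6,222.9)],.1),yaw())
go((.656,-.209,.16),1.426)
E
```

```text
[[ 0.4856  0.1338  0.072 ]
 [ 0.5168 -0.1374  0.072 ]] [[0.5281 0.3812 0.1   ]] -1.1419899912591067Traceback (most recent call last):
  File "<stdin>", line 3, in <module>
  File "h.py", line 35, in go
    tilt=(R.from_matrix(Rn).inv()*R.from_matrix(I)).as_rotvec()
                                  ~~~~~~~~~~~~~^^^
  File "scipy/spatial/transform/_rotation.pyx", line 1143, in scipy.spatial.transform._rotation.Rotation.from_matrix
ValueError: Non-positive determinant (left-handed or null coordinate frame) in rotation matrix 0: [[-0.9895 -0.1443  0.    ]
 [ 0.1443 -0.9895  0.    ]
 [ 0.      0.     -1.    ]].
```

```bash
sed -i 's/\[\[np.sin(yn),np.cos(yn),0\],\[-np.cos(yn),np.sin(yn),0\]/[[-np.sin(yn),np.cos(yn),0],[np.cos(yn),np.sin(yn),0]/' h.py; python3 - <<'E'
from h import *
go((.656,-.209,.16),1.426)
E
```

```text
az 0.5736 shift [ 0.3676 -0.3702  0.0702] tilt fix [-0.0021 -0.0003 -0.    ] j6 -0.15 alt az -2.568 at [ 0.2388 -0.5223  0.2302]
```

```bash
python3 -m crank '[[[100,0,0,0,0,0,0.1147],[100,0,0,0,0,0,0.1147],[100,0,0,0,0,0,0.1147],[100,0,0,0,0,0,0.1147],[100,0,0,0,0,0,0.1147],[100,0.0263,-0.0264,0.005,0,0,0],[100,0.0263,-0.0264,0.005,0,0,0],[100,0.0263,-0.0264,0.005,0,0,0],[100,0.0263,-0.0264,0.005,0,0,0],[100,0.0263,-0.0264,0.005,0,0,0],[100,0.0263,-0.0264,0.005,0,0,0],[100,0.0263,-0.0264,0.005,0,0,0],[100,0.0263,-0.0264,0.005,0,0,0],[100,0.0263,-0.0264,0.005,0,0,0],[100,0.0263,-0.0264,0.005,0,0,0],[100,0.0263,-0.0264,0.005,0,0,0],[100,0.0263,-0.0264,0.005,0,0,0],[100,0.0263,-0.0264,0.005,0,0,0],[100,0.0263,-0.0264,0.005,0,0,0]]]'
cat >> h.py <<'E'
def bars_wrist(z=.03,lo=(22,50,60),hi=(34,200,255),amin=400,save=None):
    T=tool();im=snapshot('wrist')
    if save: cv2.imwrite(save,im)
    for c in blobs(im,lo,hi,amin):
        if (c.min(0)<3).any() or c[:,0].max()>636 or c[:,1].max()>476: continue
        m=cv2.moments(c);uv=(m['m10']/m['m00'],m['m01']/m['m00'])
        print('w',np.array(uv).round(0),'sil c',cast('wrist',uv,z/2,T)[0],'rect@top',*rect(cast('wrist',c,z,T)))
E
python3 - <<'E'
from h import *
bars_wrist(save='pics/w1.png')
go((.656,-.209,.16),1.426)
E
```

```text
time: 1.68
ee_pos: [0.6576, -0.2087, 0.1602]
orientation: [-0.0, 0.997, -0.072, -0.001]
force: [0.4, -0.0, -0.2]
grip_width: 1.0
finger_force: 0.0
w [ 24. 273.] sil c [0.6505 0.1139 0.015 ] rect@top [0.6544 0.097 ] [0.0593 0.022 ] 0.27948244454213933
w [ 87. 245.] sil c [0.6687 0.0101 0.015 ] rect@top [ 0.6714 -0.0007] [0.0678 0.0434] 0.22833686857084468
w [194. 234.] sil c [ 0.663 -0.103  0.015] rect@top [ 0.6652 -0.1083] [0.0678 0.0439] -0.07675709630604555
w [315. 229.] sil c [ 0.652  -0.2035  0.015 ] rect@top [ 0.6543 -0.204 ] [0.0678 0.0439] -0.1413932143847596
az 0.0051 shift [-0.0052  0.0069 -0.0013] tilt fix [-0.0053 -0.0019 -0.    ] j6 1.28 alt az -3.136 at [ 0.6622 -0.203   0.1587]
```

View pics/w1.png

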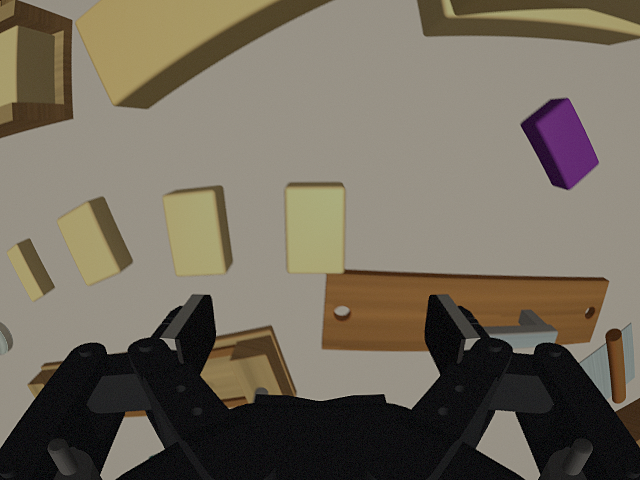

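```bash
python3 -m crank '[[[100,0,0,0,0,0,0],[100,0,0,0,0,0,0],[100,0,0,0,0,0,0]]]'
cat >> h.py <<'E'
def top_rects(z=.03,lo=(22,60,120),hi=(34,190,255),amin=60,amax=2500,yx=(.3,.75),im=None,V=120):
    im=snapshot('top') if im is None else im
    for c in blobs(im,lo,hi,amin):
        if cv2.contourArea(c)>amax: continue
        r=rect(cast('top',c,z));print('t',c.mean(0).round(0),r[0],r[1],r[2].round(3))
E
python3 - <<'E'
from h import *
bars_wrist();top_rects()
go((.6535,-.2055,.16),1.426)
E
```

```text
time: 1.98
ee_pos: [0.6558, -0.2109, 0.1609]
orientation: [0.0, 0.997, -0.073, -0.001]
force: [-1.1, 0.2, 0.4]
grip_width: 1.001
finger_force: 0.0
w [ 23. 273.] sil c [0.6497 0.1135 0.015 ] rect@top [0.6535 0.0966] [0.0588 0.0218] 0.27543928330945144
w [ 85. 244.] sil c [0.668  0.0097 0.015 ] rect@top [ 0.6706 -0.0012] [0.0673 0.0435] 0.2268977296072796
w [192. 233.] sil c [ 0.6622 -0.1034  0.015 ] rect@top [ 0.6643 -0.1087] [0.0674 0.0435] -0.06794070151733855
w [312. 229.] sil c [ 0.6508 -0.2039  0.015 ] rect@top [ 0.653  -0.2044] [0.0671 0.0435] -0.14649556471724168
t [297. 174.] [0.6501 0.1028] [0.0599 0.0221] 0.287
t [252. 173.] [0.6538 0.2108] [0.0595 0.0217] -0.101
t [386. 167.] [ 0.6635 -0.1093] [0.0669 0.0436] -0.069
t [340. 165.] [ 0.6699 -0.0014] [0.0669 0.0431] 0.224
t [293.  87.] [0.8642 0.1117] [0.2047 0.0656] 1.473
az -0.0017 shift [-0.0031 -0.0057  0.0016] tilt fix [ 0.0003  0.0001 -0.    ] j6 1.28 alt az 3.14 at [ 0.6558 -0.2115  0.1616]
```

```bash
python3 -m crank '[[[100,-0.003,-0.0062,0.03,0,0,0],[100,0,0,0.04,0,0,0],[100,0,0,0.04,0,0,0],[100,0,0,0.03,0,0,0],[100,0,0,0.017,0,0,0],[100,0,0,0,0,0,0],[0,0,0,0,0,0,0],[0,0,0,0,0,0,0],[0,0,0,0,0,0,0],[0,0,0,0,0,0,0],[0,0,0,0,0,0,0],[0,0,0,0,0,0,0],[0,0,0,0,0,0,0],[0,0,0,0,0,0,0]]]'
python3 -m crank '[[[0,0,0,-0.03,0,0,0],[0,0,0,-0.04,0,0,0],[0,0,0,-0.04,0,0,0],[0,0,0,-0.03,0,0,0],[0,0,0,-0.02,0,0,0],[0,0,0,0,0,0,0],[0,0,0,0,0,0,0]]]'
python3 - <<'E'
from h import *
bars_wrist(save='pics/w2.png')
# frame in own axes: pins
a=np.array([.4856,.1338]);b=np.array([.5168,-.1374]);print(np.linalg.norm(a-b),(a+b)/2,np.arctan2(*(a-b)[::-1]))
E
```

```text
time: 3.25
ee_pos: [0.6571, -0.2051, 0.0078]
orientation: [0.001, 0.997, -0.072, 0.003]
force: [-0.3, -0.6, 7.0]
grip_width: 0.524
finger_force: 65.0
time: 3.83
ee_pos: [0.6556, -0.2041, 0.1666]
orientation: [0.001, 0.997, -0.072, 0.002]
force: [-0.3, 0.1, -0.9]
grip_width: 0.523
finger_force: 64.1
w [320. 320.] sil c [ 0.5663 -0.1909  0.015 ] rect@top [ 0.5617 -0.1902] [0.153  0.1003] -0.14268231751041238
w [ 29. 270.] sil c [0.6502 0.1132 0.015 ] rect@top [0.6535 0.0967] [0.0591 0.022 ] 0.2733166606968742
w [ 94. 242.] sil c [0.668  0.0091 0.015 ] rect@top [ 0.6705 -0.0012] [0.0675 0.0436] 0.22313476621078165
w [201. 230.] sil c [ 0.6622 -0.1038  0.015 ] rect@top [ 0.6642 -0.1086] [0.0676 0.0432] -0.07117231434209526
0.27298879097867734 [ 0.5012 -0.0018] 1.685337023591578
```

View pics/w2.png

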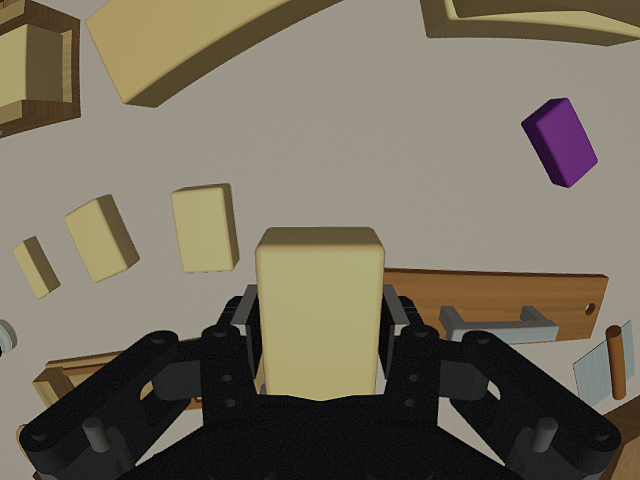

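```bash
python3 - <<'E'
from h import *
T=tool();go((.40,-.002,.22))
im=cv2.imread('pics/w2.png')
P=cast('wrist',[(320,250),(258,262),(383,262)],T[2,3]+.023,T);print((np.c_[P]-T[:3,3])@T[:3,:3])
E
```

```text
az 0 shift [-0.2805 -0.1627 -0.0561] tilt fix [-0.0002  0.0005  0.    ] j6 1.29 alt az 0.0 at [ 0.6542 -0.2035  0.1639]
[[ 0.0304 -0.0002 -0.023 ]
 [ 0.026  -0.0215 -0.023 ]
 [ 0.0261  0.0214 -0.023 ]]
```

```bash
python3 -m crank '[[[0,-0.0312,-0.0181,-0.0062,0,0,0],[0,-0.0312,-0.0181,-0.0062,0,0,0],[0,-0.0312,-0.0181,-0.0062,0,0,0],[0,-0.0312,-0.0181,-0.0062,0,0,0],[0,-0.0312,-0.0181,-0.0062,0,0,0],[0,-0.0312,-0.0181,-0.0062,0,0,0],[0,-0.0312,-0.0181,-0.0062,0,0,0],[0,-0.0312,-0.0181,-0.0062,0,0,0],[0,-0.0312,-0.0181,-0.0062,0,0,0],[0,0,0,0,0,0,0],[0,0,0,0,0,0,0],[0,0,0,0,0,0,0],[0,0,0,0,0,0,0]]]'
python3 - <<'E'
from h import *
T=tool();im=snapshot('wrist');cv2.imwrite('pics/w3.png',im);np.save('T3.npy',T);print(T[:3,3])
E
```

```text
time: 4.97
ee_pos: [0.4004, -0.0025, 0.2191]
orientation: [-0.0, 0.997, -0.073, -0.001]
force: [0.2, -0.3, -1.3]
grip_width: 0.525
finger_force: 64.1
[ 0.4004 -0.0025  0.2191]
```

View pics/w3.png

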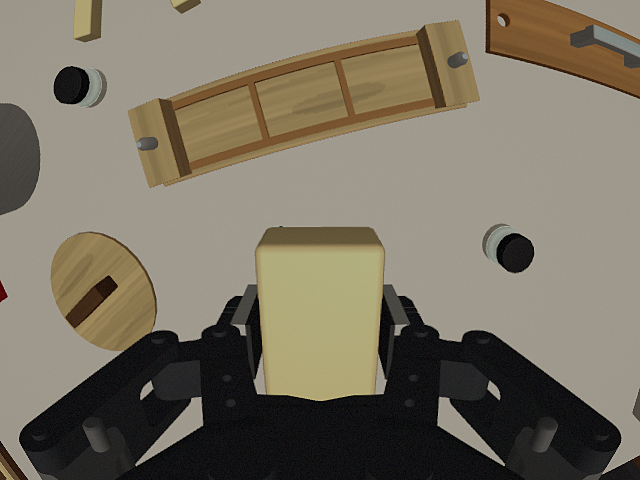

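```bash
python3 - <<'E'
from h import *
T=np.load('T3.npy');im=cv2.imread('pics/w3.png')
hsv=cv2.cvtColor(im,cv2.COLOR_BGR2HSV)
pins=[]
for x0,y0,x1,y1 in((132,132,170,158),(438,45,474,75)):
    s=hsv[y0:y1,x0:x1];m=(s[...,1]<70)&(s[...,2]<150)
    n,l,st,ce=cv2.connectedComponentsWithStats(m.astype(np.uint8));i=1+np.argmax(st[1:,4])
    ys,xs=np.where(l==i);P=np.c_[xs+x0,ys+y0].astype(float);c=P.mean(0)
    w=np.linalg.svd(P-c)[2][0];t=(P-c)@w;a,b=c+w*t.min(),c+w*t.max();print(st[i],a,b,c)
    print(' centroid@.058',cast('wrist',c,.058,T)[0]);pins.append(cast('wrist',c,.058,T)[0])
d=pins[0]-pins[1];print(np.linalg.norm(d),(pins[0]+pins[1])/2,np.arctan2(d[1],d[0]))
print(cast('wrist',[(250,84),(268,138),(338,62),(354,114)],.018,T))
crop=cv2.resize(im[10:195,120:485],None,fx=2.19,fy=2.19,interpolation=cv2.INTER_CUBIC);cv2.imwrite('pics/c3.png',crop)
E
```

```text
[  4   5  22  14 239] [135.8279 144.5692] [157.2398 141.9935] [146.9247 143.2343]
 centroid@.058 [0.4886 0.1365 0.058 ]
[  9   7  21  16 236] [467.0587  55.1305] [447.8061  63.7918] [457.0636  59.6271]
 centroid@.058 [ 0.5197 -0.1358  0.058 ]
0.2740349094865443 [0.5041 0.0004 0.058 ] 1.6844663850243513
[[ 0.5253  0.0442  0.018 ]
 [ 0.4723  0.0353  0.018 ]
 [ 0.5329 -0.0382  0.018 ]
 [ 0.4827 -0.0456  0.018 ]]
```

View pics/c3.png

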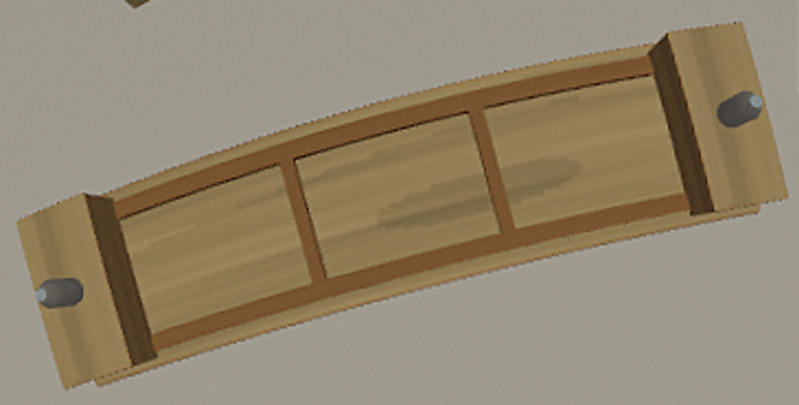

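```bash
python3 -m crank '[[[0,0,0,0.005,0,0,-0.122],[0,0,0,0.005,0,0,-0.122],[0,0,0,0.005,0,0,-0.122],[0,0,0,0.005,0,0,-0.122],[0,0,0,0.005,0,0,-0.122],[0,0,0,0.005,0,0,-0.122],[0,0,0,0.005,0,0,-0.122],[0,0,0,0.005,0,0,-0.122],[0,0,0,0.005,0,0,-0.122],[0,0,0,0.005,0,0,-0.122],[0,0,0,0.005,0,0,-0.122],[0,0,0,0.005,0,0,-0.122],[0,0,0,0.005,0,0,-0.122],[0,0,0,0.005,0,0,-0.122],[0,0,0,0.005,0,0,-0.122],[0,0,0,0,0,0,0],[0,0,0,0,0,0,0]]]'
python3 - <<'E'
from h import *
go((.5124,-.0795,.10),.1145)
E
```

```text
time: 6.43
ee_pos: [0.4003, -0.0025, 0.1444]
orientation: [-0.001, 0.667, 0.745, -0.0]
force: [-0.9, -1.1, -0.7]
grip_width: 0.527
finger_force: 64.0
az -0.004 shift [-0.0893  0.1025  0.0444] tilt fix [-0.0018 -0.0006 -0.    ] j6 -0.33 alt az 3.138 at [ 0.4003 -0.0025  0.1444]
```

```bash
python3 -m crank '[[[0,-0.0223,0.0256,0,0,0,-0.004],[0,-0.0223,0.0256,0,0,0,0],[0,-0.0223,0.0256,0,0,0,0],[0,-0.0223,0.0256,0,0,0,0],[0,0,0,0.03,0,0,0],[0,0,0,0.02,0,0,0],[0,0,0,0,0,0,0],[0,0,0,0,0,0,0],[0,0,0,0,0,0,0],[0,0,0,0,0,0,0]]]'
python3 - <<'E'
from h import *
T=tool();im=snapshot('wrist');cv2.imwrite('pics/w4.png',im)
go((.5124,-.0795,.02),.1145)
E
```

```text
time: 7.27
ee_pos: [0.5137, -0.079, 0.0968]
orientation: [0.002, 0.664, 0.748, 0.001]
force: [-1.0, -0.6, -1.8]
grip_width: 0.524
finger_force: 64.0
az 0.0037 shift [-0.0004 -0.0014  0.0769] tilt fix [ 0.0033  0.0015 -0.    ] j6 -0.44 alt az -3.138 at [ 0.5137 -0.0789  0.0969]
```

View pics/w4.png

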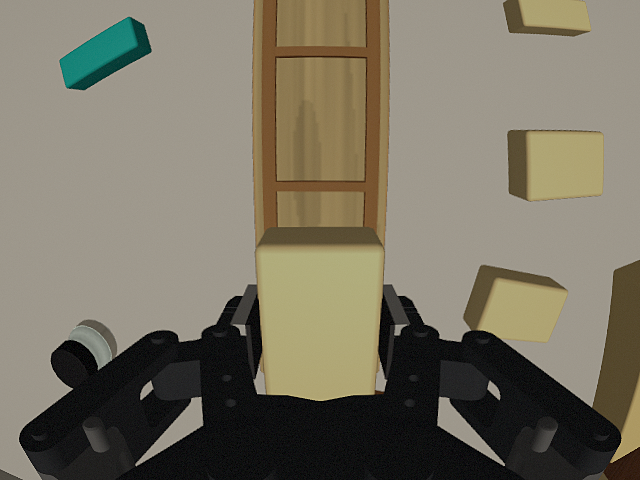

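```bash
python3 -m crank '[[[0,0,-0.0012,0.03,0,0,0.003],[0,0,0,0.025,0,0,0],[0,0,0,0.015,0,0,0],[0,0,0,0.005,0,0,0],[0,0,0,0,0,0,0],[0,0,0,0,0,0,0],[0,0,0,0,0,0,0]]]'; python3 -m crank '[[[0,0,0,0.002,0,0,0],[0,0,0,0,0,0,0],[0,0,0,0,0,0,0]]]'
```

```text
time: 7.9
ee_pos: [0.5125, -0.0791, 0.0215]
orientation: [0.001, 0.665, 0.747, 0.001]
force: [0.8, 0.1, -0.6]
grip_width: 0.527
finger_force: 64.0
time: 8.15
ee_pos: [0.5127, -0.0793, 0.0198]
orientation: [0.001, 0.665, 0.747, 0.001]
force: [-1.2, 0.7, 5.4]
grip_width: 0.518
finger_force: 64.7
```

```bash
python3 -m crank '[[[60,0,0,0,0,0,0],[60,0,0,0,0,0,0],[100,0,0,0,0,0,0],[100,0,0,0,0,0,0],[100,0,0,0,0,0,0],[100,0,0,-0.03,0,0,0],[100,0,0,-0.04,0,0,0],[100,0,0,-0.03,0,0,0],[100,0,0,-0.02,0,0,0],[100,0,0,0,0,0,0],[100,0,0,0,0,0,0]]]'
python3 - <<'E'
from h import *
top_rects(amax=1300)
bars_wrist(save='pics/w5.png',z=.042)
go((.664,-.109,.13),1.50)
E
```

```text
time: 9.07
ee_pos: [0.5123, -0.0791, 0.1395]
orientation: [0.002, 0.665, 0.747, 0.001]
force: [-0.9, -1.1, 0.2]
grip_width: 0.996
finger_force: 0.0
t [369. 235.] [ 0.5035 -0.0686] [0.0309 0.0283] -0.023
t [297. 174.] [0.6504 0.1027] [0.0592 0.0227] 0.306
t [252. 173.] [0.6537 0.2111] [0.0597 0.0222] -0.101
t [387. 162.] [ 0.6731 -0.1098] [0.0481 0.0434] -0.086
t [340. 165.] [ 0.6701 -0.0019] [0.0669 0.0442] 0.224
t [528. 103.] [ 0.814  -0.4576] [0.1255 0.01  ] 1.553
w [502. 290.] sil c [ 0.6666 -0.1099  0.021 ] rect@top [ 0.6554 -0.1025] [0.0638 0.0411] -0.06829317088761044
w [322. 242.] sil c [ 0.5129 -0.0856  0.021 ] rect@top [ 0.5122 -0.0811] [0.0668 0.0438] -1.4537734914859923
w [538. 160.] sil c [ 0.6728 -0.      0.021 ] rect@top [ 0.6613 -0.0005] [0.0635 0.0411] 0.2217103745017528
w [529.  26.] sil c [0.6512 0.1048 0.021 ] rect@top [0.6408 0.0962] [0.0556 0.0205] 0.27568459373536136
az -1.3845 shift [-0.1557 -0.0196  0.0067] tilt fix [-0.0024 -0.0011 -0.    ] j6 -0.44 alt az 1.757 at [ 0.5101 -0.0784  0.1367]
```

```bash
python3 -m crank '[[[100,0,0,0,0,0,-0.1154],[100,0,0,0,0,0,-0.1154],[100,0,0,0,0,0,-0.1154],[100,0,0,0,0,0,-0.1154],[100,0,0,0,0,0,-0.1154],[100,0,0,0,0,0,-0.1154],[100,0,0,0,0,0,-0.1154],[100,0,0,0,0,0,-0.1154],[100,0,0,0,0,0,-0.1154],[100,0,0,0,0,0,-0.1154],[100,0,0,0,0,0,-0.1154],[100,0,0,0,0,0,-0.1154],[100,-0.039,-0.005,0,0,0,0],[100,-0.039,-0.005,0,0,0,0],[100,-0.039,-0.005,0,0,0,0],[100,-0.039,-0.005,0,0,0,0],[100,0,0,0,0,0,0],[100,0,0,0,0,0,0],[100,0,0,0,0,0,0],[100,0,0,0,0,0,0]]]'
python3 - <<'E'
from h import *
bars_wrist(save='pics/w6.png')
go((.664,-.109,.007),1.50)
E
```

```text
time: 10.83
ee_pos: [0.6634, -0.1091, 0.1367]
orientation: [-0.002, 0.035, 0.999, 0.0]
force: [0.4, 0.4, 0.3]
grip_width: 1.0
finger_force: 0.0
w [503. 438.] sil c [0.9115 0.0773 0.015 ] rect@top [0.9005 0.0662] [0.0907 0.0526] 0.4960149847392623
w [321. 235.] sil c [ 0.6662 -0.108   0.015 ] rect@top [ 0.6639 -0.108 ] [0.0668 0.0434] -0.06722457750021604
w [466. 233.] sil c [0.6726 0.0044 0.015 ] rect@top [ 0.6697 -0.0007] [0.0674 0.0433] 0.21785147072698474
w [574. 203.] sil c [0.6526 0.1105 0.015 ] rect@top [0.6503 0.099 ] [0.0585 0.0217] 0.27752017751669844
az 0.0004 shift [-0.0003  0.0002  0.1305] tilt fix [ 0.0005 -0.002   0.    ] j6 -1.79 alt az -3.141 at [ 0.6637 -0.1092  0.1375]
```

```bash
python3 -m crank '[[[100,0,0.001,0.03,0,0,0],[100,0,0,0.04,0,0,0],[100,0,0,0.03,0,0,0],[100,0,0,0.02,0,0,0],[100,0,0,0.0105,0,0,0],[100,0,0,0,0,0,0],[0,0,0,0,0,0,0],[0,0,0,0,0,0,0],[0,0,0,0,0,0,0],[0,0,0,0,0,0,0],[0,0,0,0,0,0,0],[0,0,0,0,0,0,0],[0,0,0,0,0,0,0]]]'
python3 -m crank '[[[0,0,0,-0.03,0,0,0],[0,0,0,-0.04,0,0,0],[0,0,0,-0.04,0,0,0],[0,0,0,-0.03,0,0,0],[0,0,0,0,0,0,0.1154],[0,0,0,0,0,0,0.1154],[0,0,0,0,0,0,0.1154],[0,0,0,0,0,0,0.1154],[0,0,0,0,0,0,0.1154],[0,0,0,0,0,0,0.1154],[0,0,0,0,0,0,0.1154],[0,0,0,0,0,0,0.1154],[0,0,0,0,0,0,0.1154],[0,0,0,0,0,0,0.1154],[0,0,0,0,0,0,0.1154],[0,0,0,0,0,0,0.1154],[0,0,0,0,0,0,0]]]'
python3 - <<'E'
from h import *
go((.5033,-.0008,.10),.1145)
E
```

```text
time: 11.97
ee_pos: [0.6678, -0.1094, 0.0107]
orientation: [0.003, 0.035, 0.999, -0.001]
force: [0.4, 0.7, 6.3]
grip_width: 0.526
finger_force: 64.9
time: 13.38
ee_pos: [0.6653, -0.1087, 0.1476]
orientation: [-0.0, 0.666, 0.746, -0.0]
force: [-0.5, -0.5, -1.5]
grip_width: 0.524
finger_force: 64.0
az -0.0008 shift [ 0.1257 -0.1486  0.0476] tilt fix [-0.0002 -0.0001 -0.    ] j6 -0.4 alt az 3.141 at [ 0.6653 -0.1087  0.1476]
```

```bash
python3 -m crank '[[[0,0.021,-0.0248,0,0,0,0],[0,0.021,-0.0248,0,0,0,0],[0,0.021,-0.0248,0,0,0,0],[0,0.021,-0.0248,0,0,0,0],[0,0.021,-0.0248,0,0,0,0],[0,0.021,-0.0248,0,0,0,0],[0,0,0,0.03,0,0,0],[0,0,0,0.02,0,0,0],[0,0,0,0,0,0,0],[0,0,0,0,0,0,0],[0,0,0,0,0,0,0],[0,0,0,0,0,0,0]]]'
cat >> h.py <<'E'
def held(top,save=None,half=.035,lo=(22,50,95),hi=(34,200,255)):
    """front edge of held bar's top face -> its centre in tool x; top = height of its top face over the TCP"""
    T=tool();im=snapshot('wrist')
    if save: cv2.imwrite(save,im)
    c=max([c for c in blobs(im,lo,hi,3000) if cv2.pointPolygonTest(c[:,None].astype(np.float32),(320.,330.),False)>0],key=cv2.contourArea)
    P=(cast('wrist',c,T[2,3]+top,T)-T[:3,3])@T[:3,:3];f=P[abs(P[:,1])<.01,0].max()
    print('front row',c[:,1].min(),'front x',f.round(4),'centre x',(f+.0015-half).round(4),'y',P[:,1].min(),P[:,1].max());return T
E
python3 - <<'E'
from h import *
held(.0225,'pics/w7.png');go((.5033,-.0008,.0215),.1145)
E
```

```text
time: 14.38
ee_pos: [0.5049, -0.0012, 0.0992]
orientation: [0.001, 0.665, 0.747, 0.001]
force: [-0.7, -0.7, -1.1]
grip_width: 0.522
finger_force: 63.9
front row 230 front x 0.0382 centre x 0.0047 y -0.021482093285787093 0.02066365133152379
az 0.0013 shift [ 0.0005 -0.0015  0.0776] tilt fix [ 0.003   0.0009 -0.    ] j6 -0.29 alt az -3.14 at [ 0.5048 -0.0012  0.0991]
```

View pics/w7.png

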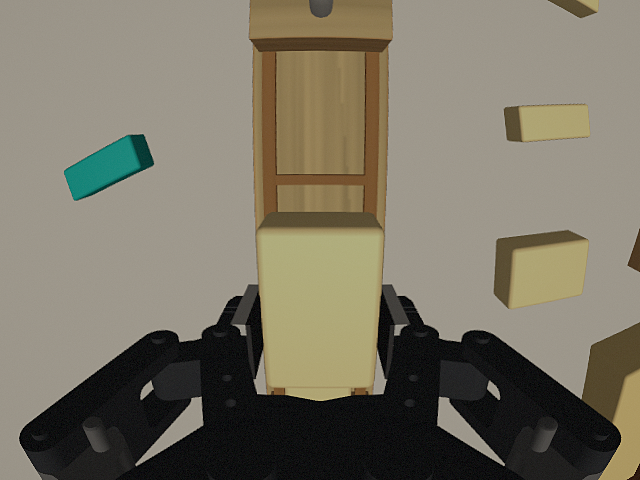

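```bash
python3 -m crank '[[[0,-0.0036,-0.0015,0.03,0,0,0.001],[0,0,0,0.025,0,0,0],[0,0,0,0.013,0,0,0],[0,0,0,0.004,0,0,0],[0,0,0,0,0,0,0],[0,0,0,0,0,0,0],[0,0,0,0.003,0,0,0],[0,0,0,0,0,0,0],[0,0,0,0,0,0,0]]]'
```

```text
time: 15.18
ee_pos: [0.5026, -0.0045, 0.0233]
orientation: [0.001, 0.665, 0.746, 0.0]
force: [0.2, -0.3, -0.6]
grip_width: 0.521
finger_force: 64.1
```

```bash
python3 -m crank '[[[0,0,0,0.002,0,0,0],[0,0,0,0,0,0,0],[0,0,0,0,0,0,0]]]';python3 -m crank '[[[60,0,0,0,0,0,0],[60,0,0,0,0,0,0],[100,0,0,0,0,0,0],[100,0,0,0,0,0,0],[100,0,0,0,0,0,0],[100,0,0,-0.03,0,0,0],[100,0,0,-0.04,0,0,0],[100,0,0,-0.03,0,0,0],[100,0,0,-0.02,0,0,0],[100,0,0,0,0,0,0],[100,0,0,0,0,0,0],[100,0,0,0,0,0,0]]]'
python3 - <<'E'
from h import *
top_rects(amax=1300)
bars_wrist(save='pics/w8.png',z=.042)
go((.6698,-.001,.13),0.222+np.pi/2)
E
```

```text
time: 15.43
ee_pos: [0.5029, -0.0045, 0.0226]
orientation: [0.0, 0.665, 0.747, 0.0]
force: [-3.3, 2.2, 10.8]
grip_width: 0.522
finger_force: 65.5
time: 16.43
ee_pos: [0.5011, -0.0043, 0.1395]
orientation: [-0.001, 0.665, 0.746, -0.001]
force: [-0.0, -0.1, -0.7]
grip_width: 1.004
finger_force: 0.0
t [297. 174.] [0.6504 0.1027] [0.0592 0.0227] 0.306
t [252. 173.] [0.6536 0.2111] [0.0595 0.0222] -0.101
t [340. 165.] [ 0.6701 -0.0019] [0.0669 0.0441] 0.224
t [528. 103.] [ 0.814  -0.4576] [0.1255 0.01  ] 1.553
w [324. 337.] sil c [ 0.5136 -0.0908  0.021 ] rect@top [ 0.5121 -0.081 ] [0.0672 0.0439] -1.4536762694614476
w [529. 253.] sil c [ 0.6732 -0.0016  0.021 ] rect@top [0.6609 0.0036] [0.0638 0.0411] 0.22464258144095717
w [323. 234.] sil c [ 0.5025 -0.0052  0.021 ] rect@top [ 0.5018 -0.0011] [0.0663 0.0439] -1.4565669477324032
w [532. 119.] sil c [0.6513 0.1045 0.021 ] rect@top [0.6403 0.1018] [0.0557 0.0207] 0.28020938765118997
az 1.4633 shift [0.1659 0.0342 0.0086] tilt fix [-0.004  -0.0012 -0.    ] j6 -0.3 alt az -1.678 at [ 0.5005 -0.0042  0.1386]
```

```bash
python3 -m crank '[[[100,0,0,0,0,0,0.1219],[100,0,0,0,0,0,0.1219],[100,0,0,0,0,0,0.1219],[100,0,0,0,0,0,0.1219],[100,0,0,0,0,0,0.1219],[100,0,0,0,0,0,0.1219],[100,0,0,0,0,0,0.1219],[100,0,0,0,0,0,0.1219],[100,0,0,0,0,0,0.1219],[100,0,0,0,0,0,0.1219],[100,0,0,0,0,0,0.1219],[100,0,0,0,0,0,0.1219],[100,0.0332,0.0068,0,0,0,0],[100,0.0332,0.0068,0,0,0,0],[100,0.0332,0.0068,0,0,0,0],[100,0.0332,0.0068,0,0,0,0],[100,0.0332,0.0068,0,0,0,0],[100,0,0,0,0,0,0],[100,0,0,0,0,0,0],[100,0,0,0,0,0,0]]]'
python3 - <<'E'
from h import *
bars_wrist(save='pics/w9.png')
go((.6698,-.001,.011),.223+np.pi/2)
E
```

```text
time: 18.2
ee_pos: [0.6697, -0.0008, 0.1382]
orientation: [-0.001, 0.994, 0.111, -0.002]
force: [-0.4, 1.0, -1.0]
grip_width: 1.003
finger_force: 0.0
w [320. 230.] sil c [ 0.6683 -0.0006  0.015 ] rect@top [0.6711 0.    ] [0.0667 0.0435] 0.22426461230324768
w [178. 222.] sil c [0.6504 0.1074 0.015 ] rect@top [0.6545 0.1022] [0.0587 0.0219] 0.2781915437827507
w [ 66. 191.] sil c [0.6543 0.2191 0.015 ] rect@top [0.6579 0.2081] [0.0587 0.0215] -0.09925028803090896
az -0.0005 shift [0.0001 0.0003 0.1279] tilt fix [-0.0013  0.0036  0.    ] j6 1.22 alt az 3.141 at [ 0.6696 -0.0008  0.1389]
```

```bash
python3 -m crank '[[[100,0.001,-0.0005,0.03,0,0,0],[100,0,0,0.04,0,0,0],[100,0,0,0.03,0,0,0],[100,0,0,0.02,0,0,0],[100,0,0,0.008,0,0,0],[100,0,0,0,0,0,0],[0,0,0,0,0,0,0],[0,0,0,0,0,0,0],[0,0,0,0,0,0,0],[0,0,0,0,0,0,0],[0,0,0,0,0,0,0],[0,0,0,0,0,0,0],[0,0,0,0,0,0,0]]]'
python3 -m crank '[[[0,0,0,-0.03,0,0,0],[0,0,0,-0.04,0,0,0],[0,0,0,-0.04,0,0,0],[0,0,0,-0.03,0,0,0],[0,0,0,0,0,0,-0.1219],[0,0,0,0,0,0,-0.1219],[0,0,0,0,0,0,-0.1219],[0,0,0,0,0,0,-0.1219],[0,0,0,0,0,0,-0.1219],[0,0,0,0,0,0,-0.1219],[0,0,0,0,0,0,-0.1219],[0,0,0,0,0,0,-0.1219],[0,0,0,0,0,0,-0.1219],[0,0,0,0,0,0,-0.1219],[0,0,0,0,0,0,-0.1219],[0,0,0,0,0,0,-0.1219],[0,0,0,0,0,0,0]]]'
python3 - <<'E'
from h import *
held(.018);go((.4939,.0807,.10),.1145)
E
```

```text
time: 19.33
ee_pos: [0.6747, -0.0006, 0.0157]
orientation: [0.001, 0.994, 0.111, 0.003]
force: [-0.7, -0.5, 7.3]
grip_width: 0.519
finger_force: 64.1
time: 20.75
ee_pos: [0.6721, -0.0002, 0.1526]
orientation: [-0.0, 0.665, 0.747, -0.0]
force: [-0.0, 0.1, -1.3]
grip_width: 0.523
finger_force: 63.2
front row 242 front x 0.0327 centre x -0.0008 y -0.021531254510678364 0.020638593651532058
az -0.0025 shift [ 0.1008 -0.1678  0.0526] tilt fix [-0.0003 -0.0001 -0.    ] j6 -0.24 alt az 3.139 at [ 0.6721 -0.0002  0.1526]
```

```bash
python3 -m crank '[[[0,0.0171,-0.028,0,0,0,-0.0025],[0,0.0171,-0.028,0,0,0,0],[0,0.0171,-0.028,0,0,0,0],[0,0.0171,-0.028,0,0,0,0],[0,0.0171,-0.028,0,0,0,0],[0,0.0171,-0.028,0,0,0,0],[0,0,0,0.03,0,0,0],[0,0,0,0.02,0,0,0],[0,0,0,0,0,0,0],[0,0,0,0,0,0,0],[0,0,0,0,0,0,0],[0,0,0,0,0,0,0]]]'
python3 - <<'E'
from h import *
held(.0145,'pics/w10.png');go((.4937,.0827,.0285),.1145)
E
```

```text
time: 21.8
ee_pos: [0.4954, 0.0819, 0.1042]
orientation: [0.001, 0.665, 0.747, 0.001]
force: [0.8, -0.5, -0.9]
grip_width: 0.521
finger_force: 63.2
front row 242 front x 0.0317 centre x -0.0018 y -0.022119853204504793 0.021207453348979954
az 0.0015 shift [ 0.001  -0.0015  0.0757] tilt fix [ 0.0032  0.0004 -0.    ] j6 -0.12 alt az -3.14 at [0.4953 0.0819 0.1042]
```

```bash
python3 -m crank '[[[0,0.001,-0.0015,0.03,0,0,0.001],[0,0,0,0.025,0,0,0],[0,0,0,0.015,0,0,0],[0,0,0,0.004,0,0,0],[0,0,0,0,0,0,0],[0,0,0,0,0,0,0],[0,0,0,0.003,0,0,0],[0,0,0,0,0,0,0],[0,0,0,0,0,0,0]]]'
```

```text
time: 22.6
ee_pos: [0.4939, 0.0827, 0.0276]
orientation: [0.001, 0.665, 0.747, 0.001]
force: [0.1, -1.3, 4.6]
grip_width: 0.516
finger_force: 63.9
```

```bash
python3 -m crank '[[[60,0,0,0,0,0,0],[60,0,0,0,0,0,0],[100,0,0,0,0,0,0],[100,0,0,0,0,0,0],[100,0,0,0,0,0,0],[100,0,0,-0.03,0,0,0],[100,0,0,-0.04,0,0,0],[100,0,0,-0.03,0,0,0],[100,0,0,-0.03,0,0,0],[100,0,0,0,0,0,0],[100,0,0,0,0,0,0],[100,0,0,0,0,0,0]]]'
cat >> h.py <<'E'
def plate_top():
    im=snapshot('top');s=im.copy();s[:, :405]=255
    c=max(blobs(s,(8,100,40),(22,255,190),800,1),key=cv2.contourArea);m=cv2.moments(c);r=rect(cast('top',c,.010))
    print('plate',r)
    x,y,w,h=cv2.boundingRect(c);s=im.copy();k=np.zeros(im.shape[:2],np.uint8);cv2.fillPoly(k,[cv2.convexHull(c)],1);s[k==0]=(0,0,255)
    c=max(blobs(s,(60,0,80),(180,60,255),20,1),key=cv2.contourArea);print('handle',rect(cast('top',c,.060)))
E
python3 - <<'E'
from h import *
bars_wrist(save='pics/w11.png',z=.042)
plate_top()
go((.5446,-.355,.17),-.2015)
E
```

```text
time: 23.6
ee_pos: [0.4913, 0.0829, 0.155]
orientation: [-0.0, 0.665, 0.747, -0.0]
force: [-0.3, 0.7, -0.6]
grip_width: 1.0
finger_force: 0.0
w [322. 391.] sil c [ 0.5114 -0.0732  0.021 ] rect@top [ 0.5096 -0.0569] [0.0427 0.0196] 0.117819445047596
w [322. 334.] sil c [ 0.5033 -0.0103  0.021 ] rect@top [ 0.502  -0.0006] [0.0666 0.0437] -1.4579742036642935
w [513. 225.] sil c [0.6517 0.1044 0.021 ] rect@top [0.6402 0.1082] [0.0556 0.021 ] 0.27760058833686196
w [323. 235.] sil c [0.4942 0.0763 0.021 ] rect@top [0.4933 0.0805] [0.0671 0.044 ] -1.4527074697135252
w [537.  97.] sil c [0.6551 0.2141 0.021 ] rect@top [0.6437 0.2094] [0.056 0.021] -0.10499991966633626
plate (array([ 0.9402, -0.461 ]), array([0.5867, 0.2941]), np.float64(1.5509994525156836))Traceback (most recent call last):
  File "<stdin>", line 3, in <module>
  File "h.py", line 61, in plate_top
    c=max(blobs(s,(60,0,80),(180,60,255),20,1),key=cv2.contourArea);print('handle',rect(cast('top',c,.060)))
ValueError: max() iterable argument is empty
```

```bash
sed -i 's/s\[:, :405\]=255/s[:, :405]=255;s[:150]=255;s[300:]=255;s[:,590:]=255/' h.py
python3 - <<'E'
from h import *
plate_top()
go((.5446,-.355,.17),-.2015)
E
```

```text
plate (array([ 0.5427, -0.3531]), array([0.3091, 0.0774]), np.float64(1.3708625705924513))
handle (array([ 0.5434, -0.3526]), array([0.1069, 0.0132]), np.float64(1.3715770967129197))
az 0.3174 shift [-0.4182  0.1407 -0.0163] tilt fix [-0.004  -0.0005 -0.    ] j6 -0.12 alt az -2.824 at [0.4904 0.0829 0.1537]
```

```bash
python3 -m crank '[[[100,0,0,-0.005,0,0,0.1058],[100,0,0,-0.005,0,0,0.1058],[100,0,0,-0.005,0,0,0.1058],[100,-0.0347,0.0116,0,0,0,0],[100,-0.0347,0.0116,0,0,0,0],[100,-0.0347,0.0116,0,0,0,0],[100,-0.0347,0.0116,0,0,0,0],[100,-0.0347,0.0116,0,0,0,0],[100,-0.0347,0.0116,0,0,0,0],[100,-0.0347,0.0116,0,0,0,0],[100,-0.0347,0.0116,0,0,0,0],[100,-0.0347,0.0116,0,0,0,0],[100,-0.0347,0.0116,0,0,0,0],[100,-0.0347,0.0116,0,0,0,0],[100,-0.0347,0.0116,0,0,0,0],[100,0,0,0,0,0,0],[100,0,0,0,0,0,0],[100,0,0,0,0,0,0],[100,0,0,0,0,0,0]]]'
python3 - <<'E'
from h import *
T=tool();im=snapshot('wrist');cv2.imwrite('pics/w12.png',im);np.save('T12.npy',T)
go((.543,-.353,.033),-.200)
E
```

```text
time: 25.33
ee_pos: [0.5446, -0.3512, 0.1694]
orientation: [-0.001, 0.774, 0.633, -0.0]
force: [0.6, -0.6, -0.4]
grip_width: 1.001
finger_force: 0.0
az 0.0002 shift [-0.0022 -0.0014  0.1369] tilt fix [-0.0015 -0.0012 -0.    ] j6 -0.51 alt az -3.141 at [ 0.5448 -0.3511  0.1699]
```

View pics/w12.png

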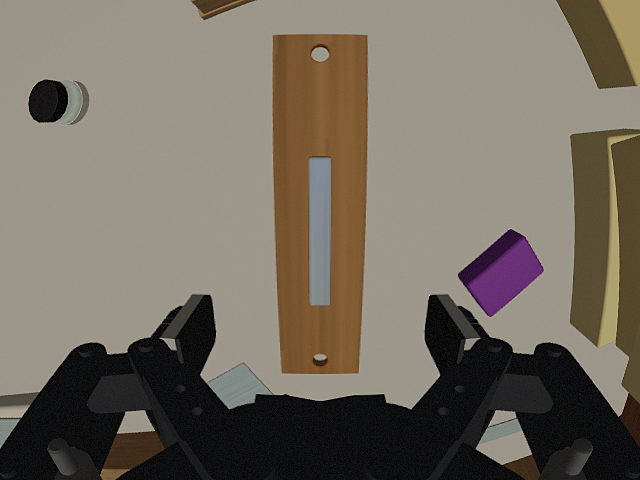

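```bash
cat >> h.py <<'E'
def handle_w(f,T,ztop=.060):
    im=cv2.imread(f) if isinstance(f,str) else f;s=im.copy();s[:, :290]=(0,0,255);s[:,350:]=(0,0,255);s[:120]=(0,0,255);s[345:]=(0,0,255)
    c=max(blobs(s,(85,20,90),(125,120,255),300,1),key=cv2.contourArea);r=rect(cast('wrist',c,ztop,T));print('handle',c.min(0),c.max(0),r);return r
E
python3 - <<'E'
from h import *
T=np.load('T12.npy');handle_w('pics/w12.png',T)
P=cast('wrist',[(320,53),(320,359),(320,36),(320,373)],.012,T);print(P,(P[0]+P[1])/2,np.linalg.norm(P[0]-P[1]))
E
```

```text
handle [310 159] [329 292] (array([ 0.5447, -0.3462]), array([0.0967, 0.013 ]), np.float64(1.3758040659950934))
[[ 0.5709 -0.2169  0.012 ]
 [ 0.5169 -0.4845  0.012 ]
 [ 0.5738 -0.2026  0.012 ]
 [ 0.5135 -0.5012  0.012 ]] [ 0.5439 -0.3507  0.012 ] 0.27298181049177167
```

```bash
python3 -m crank '[[[100,-0.0006,-0.0009,0.03,0,0,0],[100,0,0,0.04,0,0,0],[100,0,0,0.03,0,0,0],[100,0,0,0.027,0,0,0],[100,0,0,0.01,0,0,0],[100,0,0,0,0,0,0],[0,0,0,0,0,0,0],[0,0,0,0,0,0,0],[0,0,0,0,0,0,0],[0,0,0,0,0,0,0],[0,0,0,0,0,0,0],[0,0,0,0,0,0,0],[0,0,0,0,0,0,0],[0,0,0,0,0,0,0],[0,0,0,0,0,0,0]]]'
python3 -m crank '[[[0,0,0,-0.02,0,0,0],[0,0,0,-0.03,0,0,0],[0,0,0,-0.035,0,0,0],[0,0,0,-0.03,0,0,0],[0,0,0,-0.015,0,0,0],[0,0,0,0,0,0,0],[0,0,0,0,0,0,0],[0,0,0,0,0,0,0]]]'
python3 - <<'E'
from h import *
T=tool();im=snapshot('wrist');cv2.imwrite('pics/w13.png',im);np.save('T13.npy',T)
go((.5033,-.0008,.18),.1145)
E
```

```text
time: 26.63
ee_pos: [0.5443, -0.3538, 0.0348]
orientation: [0.0, 0.775, 0.632, -0.0]
force: [-2.9, 0.9, 6.1]
grip_width: 0.18
finger_force: 59.4
time: 27.3
ee_pos: [0.5426, -0.3521, 0.1606]
orientation: [-0.002, 0.775, 0.632, -0.0]
force: [0.1, 0.2, -4.2]
grip_width: 0.175
finger_force: 59.1
az -0.3159 shift [ 0.3532  0.0013 -0.0199] tilt fix [-0.0054 -0.003  -0.    ] j6 -0.51 alt az 2.826 at [ 0.5423 -0.3519  0.1601]
```

View pics/w13.png

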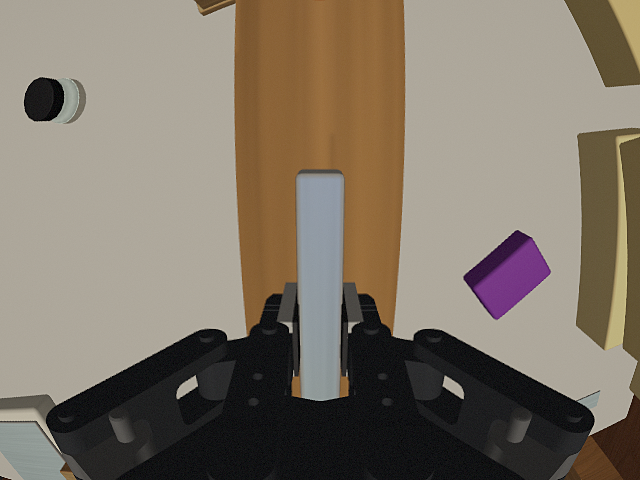

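```bash
python3 -m crank '[[[0,0,0,0,0,0,-0.1053],[0,0,0,0,0,0,-0.1053],[0,0,0,0,0,0,-0.1053],[0,0.0353,0.0001,0,0,0,0],[0,0.0353,0.0001,0,0,0,0],[0,0.0353,0.0001,0,0,0,0],[0,0.0353,0.0001,0,0,0,0],[0,0.0353,0.0001,0,0,0,0],[0,0.0353,0.0001,0,0,0,0],[0,0.0353,0.0001,0,0,0,0],[0,0.0353,0.0001,0,0,0,0],[0,0.0353,0.0001,0,0,0,0],[0,0.0353,0.0001,0,0,0,0],[0,0,0,0,0,0,0],[0,0,0,0,0,0,0],[0,0,0,0,0,0,0],[0,0,0,0,0,0,0]]]'
python3 - <<'E'
from h import *
T=np.load('T13.npy');P=cast('wrist',[(320,171),(320,176),(297,180),(343,180)],T[2,3]+.0255,T);print((P-T[:3,3])@T[:3,:3])
T=tool();im=snapshot('wrist');cv2.imwrite('pics/w14.png',im);cv2.imwrite('pics/s14.png',snapshot('scene'));cv2.imwrite('pics/t14.png',snapshot('top'));np.save('T14.npy',T)
go((.5033,-.0008,.18),.1145)
E
python3 - <<'E'
import cv2,numpy as np
a=cv2.imread('pics/t14.png')[150:330,220:460];b=cv2.imread('pics/s14.png')[140:340,230:470]
a=cv2.resize(a,(400,300));b=cv2.resize(b,(400,333));b=b[:300]
cv2.imwrite('pics/c14.png',np.hstack([a,b]))
E
```

```text
time: 28.77
ee_pos: [0.5043, -0.0033, 0.1626]
orientation: [-0.001, 0.666, 0.746, -0.001]
force: [0.4, 0.4, -3.3]
grip_width: 0.173
finger_force: 59.1
[[ 0.0581 -0.0003 -0.0254]
 [ 0.0565 -0.0003 -0.0254]
 [ 0.0552 -0.0076 -0.0253]
 [ 0.0552  0.0069 -0.0254]]
az -0.0019 shift [ 0.003  -0.0011 -0.0168] tilt fix [-0.0006 -0.     -0.    ] j6 -0.29 alt az 3.14 at [ 0.5048 -0.0037  0.1632]
```

View pics/c14.png

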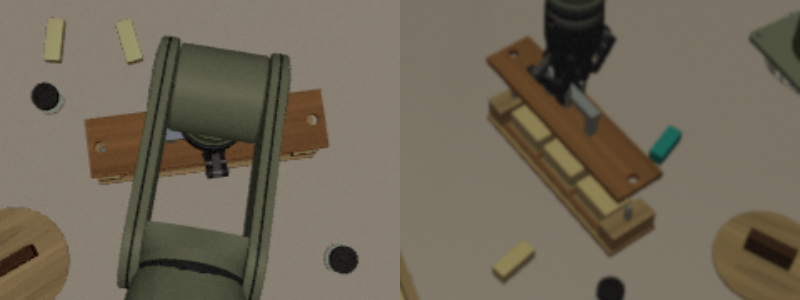

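```bash
cat >> h.py <<'E'
def tri(ut,us):
    """nearest point of rays from top pixel and scene pixel, and the gap"""
    o1,d1=rays('top',ut);o2,d2=rays('scene',us);d1,d2=d1[0]/np.linalg.norm(d1),d2[0]/np.linalg.norm(d2)
    s=np.linalg.lstsq(np.c_[d1,-d2],o2-o1,rcond=None)[0];a,b=o1+s[0]*d1,o2+s[1]*d2;return (a+b)/2,np.linalg.norm(a-b)
def spot(im,uv,lo,hi,w=9):
    x,y=map(int,uv);s=cv2.resize(im[y-w:y+w+1,x-w:x+w+1],None,fx=4,fy=4,interpolation=cv2.INTER_CUBIC)
    m=cv2.inRange(cv2.cvtColor(s,cv2.COLOR_BGR2HSV),lo,hi);n,l,st,ce=cv2.connectedComponentsWithStats(m)
    ok=[i for i in range(1,n) if st[i,4]>60];i=min(ok,key=lambda i:np.linalg.norm(ce[i]-m.shape[0]/2));return (ce[i]+.5)/4-.5+[x-w,y-w],st[i,4]/16
E
python3 - <<'E'
from h import *
t0,s0,t,s=[cv2.imread(f'pics/{n}.png') for n in('top0','scene0','t14','s14')]
# approx
H=[((220+100*.6,150+147*.6),(230+632*.6-240,140+180*.6)),((220+312*.6,150+119*.6),(230+(514-400)*.6,140+52*.6))]
out=[]
for a,b in H:
    ut=spot(t,a,(0,0,90),(180,95,255));us=spot(s,b,(0,0,60),(180,95,255));print(a,b,ut,us,tri(ut[0],us[0]));out.append(tri(ut[0],us[0])[0])
print((out[0]+out[1])/2,np.linalg.norm(out[0]-out[1]),np.arctan2(*(out[0]-out[1])[1::-1]))
v=[np.hstack([cv2.resize(i[y-15:y+15,x-15:x+15],(300,300),interpolation=cv2.INTER_NEAREST) for i,x,y in r]) for r in([(t0,283,241),(t0,402,226)],[(s0,367,267),(s0,298,194)])]
cv2.imwrite('pics/pins.png',np.vstack(v))
E
```

```text
(280.0, 238.2) (369.20000000000005, 248.0) (array([281.5756, 239.5465]), np.float64(5.375)) (array([369.4038, 247.697 ]), np.float64(15.1875)) (array([0.4851, 0.1313, 0.1226]), np.float64(0.0004265710510470542))
(407.2, 221.39999999999998) (298.4, 171.2) (array([408.0306, 221.5462]), np.float64(16.0625)) (array([297.7583, 172.6683]), np.float64(4.6875)) (array([ 0.519 , -0.1437,  0.1264]), np.float64(0.001060364386889812))
[ 0.502  -0.0062  0.1245] 0.27711764542088635 1.6933616608819049
```

View pics/pins.png

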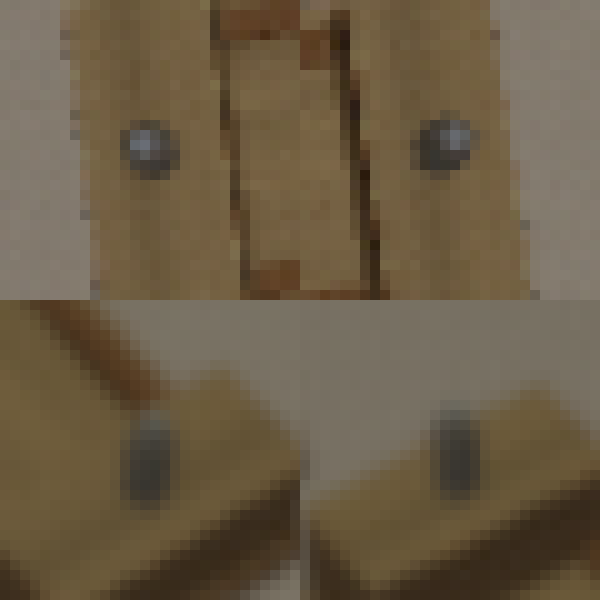

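```bash
python3 - <<'E'
from h import *
a=tri((281.8,239.2),(366.8,263.5));b=tri((402.0,224.0),(298.0,189.7));print(a,b)
p,q=a[0],b[0];print((p+q)/2,np.linalg.norm(p-q),np.arctan2(*(p-q)[1::-1]))
print(cast('top',[(281.8,239.2),(402,224.0)],.073),cast('scene',[(366.8,263.5),(298.,189.7)],.073))
go((.5033,-.0008,.18),.1145)
E
```

```text
(array([0.4901, 0.1361, 0.0693]), np.float64(0.00018975580257904877)) (array([ 0.5208, -0.1394,  0.0682]), np.float64(0.00044819750014093437))
[ 0.5055 -0.0016  0.0688] 0.27720994646801134 1.6820164392073775
[[ 0.4898  0.1357  0.073 ]
 [ 0.5201 -0.1385  0.073 ]] [[ 0.4916  0.1381  0.073 ]
 [ 0.5229 -0.1358  0.073 ]]
az -0.0019 shift [ 0.003  -0.0011 -0.0168] tilt fix [-0.0006 -0.     -0.    ] j6 -0.29 alt az 3.14 at [ 0.5048 -0.0037  0.1632]
```

```bash
python3 -m crank '[[[0,0.0008,-0.001,0.02,0,0,-0.001],[0,0,0,0.02,0,0,0],[0,0,0,0.0095,0,0,0],[0,0,0,0,0,0,0],[0,0,0,0,0,0,0],[0,0,0,0,0,0,0]]]'
cat >> h.py <<'E'
def holes(t,s,Ht,Hs,w=10,show=True):
    res=[]
    for im,L in((t,Ht),(s,Hs)):
        for u in L:
            x,y=map(int,np.round(u));p=im[y-w:y+w+1,x-w:x+w+1].astype(float)
            d=np.linalg.norm(p-np.median(p.reshape(-1,3),0),axis=2)
            if show: print('at',x,y);print('\n'.join(''.join('%4d'%v for v in r) for r in d))
E
python3 - <<'E'
from h import *
T=tool();t=snapshot('top');s=snapshot('scene');cv2.imwrite('pics/t15.png',t);cv2.imwrite('pics/s15.png',s)
print(T[:3,3])
go((.5037,-.003,.1135),.1145)
def px(cam,P):
    c=camera_info(cam);q=np.linalg.inv(c['T'])@np.r_[P,1];return c['cx']+c['fx']*q[0]/-q[2],c['cy']-c['fy']*q[1]/-q[2]
c=np.array([.5055,-.0016,.088]);y=np.array([np.cos(1.684),np.sin(1.684),0])*.138
Ht=[px('top',c+y),px('top',c-y)];Hs=[px('scene',c+y),px('scene',c-y)];print(Ht,Hs)
holes(t,s,Ht,Hs,7)
E
```

```text
time: 29.42
ee_pos: [0.5046, -0.0023, 0.1151]
orientation: [0.001, 0.665, 0.747, 0.0]
force: [0.0, 0.4, -3.7]
grip_width: 0.175
finger_force: 59.1
[ 0.5046 -0.0023  0.1151]
az 0.0008 shift [-0.0007 -0.0013  0.002 ] tilt fix [ 0.0027  0.0008 -0.    ] j6 -0.29 alt az -3.141 at [ 0.5049 -0.0022  0.1155]
[(np.float64(281.2420399651797), np.float64(238.61837274064578)), (np.float64(403.0135195445789), np.float64(222.82962081610077))] [(np.float64(367.3696027558515), np.float64(258.6997991722711)), (np.float64(297.99865441086797), np.float64(184.7035048331325))]
at 281 239
   1   2   2   8   3   2   6   3   5   3   5   3   6   4   6
   8   2   7   3   2   3   3   3   3   3   8   2   3   2   3
  15   1   8   8   4   5   1   3   2   2   4   7   3   7   1
  16   2   2   8   6   4   2   2   4   6   1   1   4   1   3
  18   2   3   2   3   2   5   5   5   1   3   4   2   3   3
  34   9   7   7   4  27  26  29  11   5   4   5   7   9   6
  29   6   4   5   8  24  19  18  26  27  11   7   9   9  14
  48  11  10   7  20  22  23  50  66  41  28   3  13   9   9
  51  12  10  13  11  22  27  76  85  
[... 2466 characters left out ...]
2   3   2   2   3   4   5   8
  61  48  29  10   4   4  11  13  12   5   6   4   1   3   7
  37  19   5   3  12  20  32  30  29  22  10   5   3   3   3
  13   1   4   4  20  34  44  48  46  38  21   7   1   1   3
   1   1   2   6  21  31  29  26  28  30  19   7   2   3   1
   4   1   2   3  10  14  30  41  34  15   7   2   1   1   2
   5   3   2   1   3   8  29  39  33  13   2   1   2   1   1
   8   7   4   2   1   1  11  14   9   3   2   0   1   2   2
   8   8   7   3   2   0   1   1   2   4   3   4   2   1   2
   5   6   8   7   5   2   2   1   3   2   5   4   3   0   1
   4   7   6   8   7   4   1   1   2   3   1   5   4   2   2
   5   4   4   5   9   6   4   1   2   1   2   3   6   6   2
```

```bash
cat >> h.py <<'E'
def hole_c(im,u,w=7,thr=11):
    x,y=map(int,np.round(u));p=im[y-w:y+w+1,x-w:x+w+1].astype(float)
    d=np.linalg.norm(p-np.median(p.reshape(-1,3),0),axis=2);m=(d>thr).astype(np.uint8)
    n,l,st,ce=cv2.connectedComponentsWithStats(m,connectivity=4);i=min([i for i in range(1,n) if st[i,4]>12],key=lambda i:np.linalg.norm(ce[i]-w))
    c=cv2.findContours((l==i).astype(np.uint8),cv2.RETR_EXTERNAL,cv2.CHAIN_APPROX_NONE)[0][0];h=cv2.convexHull(c);k=np.zeros_like(m);cv2.fillPoly(k,[h],1)
    ys,xs=np.where(k);return np.array([xs.mean()+x-w,ys.mean()+y-w]),len(xs)
def plate_holes(t,s,Ht,Hs):
    P=[]
    for a,b in zip(Ht,Hs):
        ct,cs=hole_c(t,a),hole_c(s,b);r=tri(ct[0],cs[0]);print('hole',ct,cs,r);P.append(r[0])
    d=P[0]-P[1];print('mid',(P[0]+P[1])/2,np.linalg.norm(d),np.arctan2(d[1],d[0]))
E
python3 - <<'E'
from h import *
plate_holes(cv2.imread('pics/t15.png'),cv2.imread('pics/s15.png'),[(281,239),(403,223)],[(367,259),(298,185)])
E
```

```text
hole (array([280.9048, 239.7619]), 42) (array([368.3415, 259.    ]), 41) (array([0.4876, 0.1364, 0.0862]), np.float64(0.0001873849804693615))
hole (array([403.4   , 223.1778]), 45) (array([298.    , 184.7353]), 34) (array([ 0.5205, -0.1398,  0.0865]), np.float64(7.125029317174485e-05))
mid [ 0.504  -0.0017  0.0864] 0.27816871597119014 1.6894184287913845
```

```bash
python3 -m crank '[[[0,0,0.0007,0.004,0,0,0.003],[0,0,0,0.004,0,0,0],[0,0,0,0.004,0,0,0],[0,0,0,0.003,0,0,0],[0,0,0,0,0,0,0],[0,0,0,0,0,0,0]]]'
```

```text
time: 30.02
ee_pos: [0.5041, -0.0017, 0.0987]
orientation: [-0.0, 0.666, 0.746, -0.0]
force: [0.8, 0.8, -2.5]
grip_width: 0.178
finger_force: 59.2
```

```bash
python3 -m crank '[[[0,0,0,0.004,0,0,0],[0,0,0,0.004,0,0,0],[0,0,0,0.004,0,0,0],[0,0,0,0,0,0,0],[0,0,0,0,0,0,0]]]'; python3 - <<'E'
from h import *
t=snapshot('top');s=snapshot('scene');cv2.imwrite('pics/t16.png',t)
plate_holes(t,s,[(282,240),(402,224)],[(367,264),(298,190)])
E
```

```text
time: 30.43
ee_pos: [0.5041, -0.0017, 0.0866]
orientation: [-0.0, 0.666, 0.746, -0.0]
force: [0.8, -0.2, -3.7]
grip_width: 0.175
finger_force: 59.1
hole (array([278.9823, 240.469 ]), 113) (array([366.9189, 265.4595]), 37) (array([0.4896, 0.1411, 0.0667]), np.float64(0.0051572727609077666))
hole (array([400.8431, 225.2549]), 51) (array([298.0966, 188.6477]), 176) (array([ 0.5192, -0.1374,  0.0726]), np.float64(0.004702560831732757))
mid [0.5044 0.0019 0.0696] 0.2801547003315207 1.6768900075841455
```

Going down freely over the pins; 6 mm to seat.

```bash
python3 -m crank '[[[0,0,0,0.003,0,0,0],[0,0,0,0.002,0,0,0],[0,0,0,0,0,0,0],[0,0,0,0,0,0,0]]]'; python3 -m crank '[[[0,0,0,0.002,0,0,0],[0,0,0,0,0,0,0],[0,0,0,0,0,0,0]]]'
```

```text
time: 30.87
ee_pos: [0.5041, -0.0017, 0.0819]
orientation: [-0.0, 0.666, 0.746, -0.0]
force: [0.2, 0.9, -3.0]
grip_width: 0.178
finger_force: 59.2
time: 31.12
ee_pos: [0.5045, -0.0018, 0.0808]
orientation: [0.0, 0.666, 0.746, 0.0]
force: [-3.1, 0.4, 3.7]
grip_width: 0.177
finger_force: 60.1
```

```bash
python3 -m crank '[[[40,0,0,0,0,0,0],[40,0,0,0,0,0,0],[60,0,0,0,0,0,0],[60,0,0,0,0,0,0],[60,0,0,-0.02,0,0,0],[60,0,0,-0.04,0,0,0],[60,0,0,-0.04,0,0,0],[60,0,0,0,0,0,0],[60,0,0,0,0,0,0]]]'; python3 - <<'E'
from h import *
top_rects(z=.024,amax=1300)
t=snapshot('top');s=snapshot('scene');cv2.imwrite('pics/t17.png',t);cv2.imwrite('pics/s17.png',s)
T=tool();im=snapshot('wrist');cv2.imwrite('pics/w17.png',im);np.save('T17.npy',T)
go((.6526,.102,.15),.28+np.pi/2)
E
```

```text
time: 31.87
ee_pos: [0.5071, -0.0022, 0.1836]
orientation: [0.003, 0.666, 0.746, 0.002]
force: [0.0, 0.2, -0.5]
grip_width: 0.605
finger_force: 0.0
t [297. 174.] [0.6513 0.1031] [0.0604 0.0223] 0.287
t [252. 173.] [0.6549 0.2118] [0.0598 0.0219] -0.099
t [528. 103.] [ 0.8161 -0.4601] [0.1262 0.01  ] 1.553
az 1.4033 shift [ 0.1724 -0.0581  0.0283] tilt fix [-0.0035 -0.001  -0.    ] j6 -0.29 alt az -1.738 at [ 0.5029 -0.0015  0.1783]
```

```bash
python3 -m crank '[[[70,0,0,0,0,0,0.1169],[70,0,0,0,0,0,0.1169],[70,0,0,0,0,0,0.1169],[70,0,0,0,0,0,0.1169],[70,0,0,0,0,0,0.1169],[70,0,0,0,0,0,0.1169],[70,0,0,0,0,0,0.1169],[70,0,0,0,0,0,0.1169],[70,0,0,0,0,0,0.1169],[70,0,0,0,0,0,0.1169],[70,0,0,0,0,0,0.1169],[70,0,0,0,0,0,0.1169],[70,0.0345,-0.0116,0.0057,0,0,0],[70,0.0345,-0.0116,0.0057,0,0,0],[70,0.0345,-0.0116,0.0057,0,0,0],[70,0.0345,-0.0116,0.0057,0,0,0],[70,0.0345,-0.0116,0.0057,0,0,0],[70,0,0,0,0,0,0],[70,0,0,0,0,0,0],[70,0,0,0,0,0,0]]]'; python3 - <<'E'
from h import *
bars_wrist(z=.024,save='pics/w18.png')
go((.652,.1025,.008),.28+np.pi/2)
E
```

```text
time: 33.73
ee_pos: [0.6525, 0.1016, 0.1493]
orientation: [-0.0, 0.99, 0.14, -0.002]
force: [-0.2, -0.5, 0.7]
grip_width: 0.699
finger_force: 0.0
w [316. 225.] sil c [0.6505 0.1044 0.012 ] rect@top [0.6527 0.1052] [0.06   0.0223] 0.28948551062307226
w [181. 183.] sil c [0.6541 0.2169 0.012 ] rect@top [0.656 0.213] [0.0604 0.0228] -0.1074513594497537
az 0.0002 shift [-0.0003 -0.0014  0.1424] tilt fix [-0.0004  0.0028  0.    ] j6 1.31 alt az -3.141 at [0.6527 0.1012 0.1504]
```

```bash
python3 -m crank '[[[70,0.0004,-0.0033,0.03,0,0,0],[70,0,0,0.04,0,0,0],[70,0,0,0.04,0,0,0],[70,0,0,0.02,0,0,0],[70,0,0,0.0105,0,0,0],[70,0,0,0,0,0,0],[0,0,0,0,0,0,0],[0,0,0,0,0,0,0],[0,0,0,0,0,0,0],[0,0,0,0,0,0,0],[0,0,0,0,0,0,0],[0,0,0,0,0,0,0],[0,0,0,0,0,0,0]]]';python3 -m crank '[[[0,0,0,-0.03,0,0,0],[0,0,0,-0.04,0,0,0],[0,0,0,-0.04,0,0,0],[0,0,0,-0.04,0,0,0],[0,0,0,-0.02,0,0,0],[0,0,0,0,0,0,0],[0,0,0,0,0,0,0]]]'; python3 - <<'E'
from h import *
go((.528,.381,.18))
top_rects(z=.024,amax=1300)
E
```

```text
time: 34.87
ee_pos: [0.6562, 0.105, 0.0146]
orientation: [0.0, 0.99, 0.14, 0.003]
force: [-0.5, -0.8, 6.3]
grip_width: 0.258
finger_force: 61.3
time: 35.45
ee_pos: [0.6551, 0.1052, 0.1844]
orientation: [0.0, 0.99, 0.14, 0.003]
force: [-0.3, 0.1, -0.9]
grip_width: 0.259
finger_force: 60.4
az 0 shift [-0.0457 -0.3002  0.0044] tilt fix [ 0.0014 -0.0058  0.    ] j6 1.32 alt az 0.0 at [0.6551 0.1052 0.1844]
t [254. 172.] [0.6585 0.2061] [0.0515 0.0145] -0.002
t [294. 164.] [0.6749 0.1104] [0.031  0.0259] 0.307
t [528. 103.] [ 0.8161 -0.4601] [0.1262 0.01  ] 1.553
t [324.  89.] [0.8591 0.037 ] [0.0657 0.0547] -0.098
t [265.  74.] [0.9009 0.1775] [0.0664 0.0102] 1.552
```

```bash
python3 -m crank '[[[0,-0.0051,-0.0334,0,0,0,0],[0,-0.0051,-0.0334,0,0,0,0],[0,-0.0051,-0.0334,0,0,0,0],[0,-0.0051,-0.0334,0,0,0,0],[0,-0.0051,-0.0334,0,0,0,0],[0,-0.0051,-0.0334,0,0,0,0],[0,-0.0051,-0.0334,0,0,0,0],[0,-0.0051,-0.0334,0,0,0,0],[0,-0.0051,-0.0334,0,0,0,0],[0,0,0,0,0,0,0],[0,0,0,0,0,0,0],[0,0,0,0,0,0,0]]]'; python3 - <<'E'
from h import *
T=tool();im=snapshot('wrist');cv2.imwrite('pics/w19.png',im);np.save('T19.npy',T)
go((.528,.381,.08))
g=cv2.cvtColor(im,cv2.COLOR_BGR2GRAY)
# radial edge profile: guess rim circle, sample gradient max along rays in pixel space from projected centre
c=camera_info('wrist');Tc=np.linalg.inv(T@c['hand_eye'])
def px(P):
    q=(Tc@np.c_[P,np.ones(len(P))].T)[:3].T;d=np.c_[q[:,0],-q[:,1],-q[:,2]];r=np.linalg.norm(d[:,:2],axis=1);th=np.arctan2(r,d[:,2]);return np.c_[c['cx']+c['fx']*th*d[:,0]/r,c['cy']+c['fy']*th*d[:,1]/r]
for a in np.arange(0,360,20):
    rs=np.arange(.058,.084,.001);u=[np.cos(np.deg2rad(a)),np.sin(np.deg2rad(a))]
    P=px(np.c_[.528+rs*u[0],.381+rs*u[1],np.full(len(rs),.1)])
    print(a,P[12].round(0),[int(g[int(round(v)),int(round(w))]) if 0<=v<479 and 0<=w<639 else -1 for w,v in P])
E
```

```text
time: 36.5
ee_pos: [0.5251, 0.3804, 0.1788]
orientation: [0.001, 0.99, 0.14, -0.002]
force: [-0.4, -0.6, -0.7]
grip_width: 0.258
finger_force: 60.4
az 0 shift [ 0.0025 -0.0005  0.0992] tilt fix [ 0.0012  0.003  -0.    ] j6 1.78 alt az 0.0 at [0.5257 0.3799 0.1792]
0 [354. 132.] [150, 152, 150, 156, 149, 147, 153, 146, 70, 73, 151, 155, 150, 127, 166, 168, 167, 168, 170, 169, 168, 167, 168, 169, 169, 168]
20 [313. 127.] [152, 155, 155, 152, 149, 153, 152, 151, 148, 158, 138, 65, 158, 155, 153, 147, 172, 168, 169, 168, 169, 170, 168, 168, 168, 169]
40 [273. 138.] [154, 154, 151, 154, 153, 157, 159, 155, 157, 65, 74, 74, 69, 163, 153, 149, 135, 170, 169, 167, 168, 169, 168, 169, 168, 168]
60 [240. 161.] [148, 147, 148, 156, 94, 76, 79, 78, 75, 82, 76, 75, 70, 128, 154, 149, 152, 170, 169, 169, 168, 168, 169, 169, 168, 167]
80 [218. 194.] [79, 82, 81, 80, 77, 81, 81, 78, 80, 78, 82, 75, 82, 139, 152, 151, 141, 0, 1, 49, 120, 102, 138, 172, 155, 178]
100 [211. 230.] [83, 82, 83, 81, 82, 82, 83, 84, 83, 79, 81, 73, 123, 153, 151, 157, 168, 168, 169, 169, 168, 170, 169, 169, 170, 170]
120 [
[... 944 characters left out ...]
. 286.] [75, 73, 71, 97, 154, 150, 149, 172, 170, 169, 169, 167, 168, 169, 167, 169, 168, 167, 167, 168, 169, 169, 168, 169, 167, 168]
280 [429. 253.] [71, 74, 75, 127, 160, 152, 151, 159, 169, 169, 169, 169, 169, 167, 169, 168, 169, 169, 169, 167, 169, 169, 168, 168, 168, 168]
300 [429. 216.] [74, 73, 76, 73, 66, 142, 155, 149, 154, 171, 169, 168, 170, 169, 168, 170, 168, 169, 169, 168, 170, 169, 169, 168, 167, 168]
320 [416. 180.] [74, 76, 77, 73, 75, 74, 77, 156, 154, 154, 125, 170, 169, 168, 169, 168, 169, 168, 168, 169, 169, 169, 169, 168, 168, 169]
340 [390. 151.] [157, 132, 67, 75, 76, 74, 75, 77, 92, 155, 154, 156, 139, 171, 169, 168, 169, 168, 168, 169, 169, 168, 170, 169, 167, 169]
```

```bash
python3 -m crank '[[[0,0.005,-0.0033,0.03,0,0,0],[0,0,0,0.04,0,0,0],[0,0,0,0.03,0,0,0],[0,0,0,0,0,0,0],[0,0,0,0,0,0,0],[50,0,0,0,0,0,0],[50,0,0,0,0,0,0],[50,0,0,0,0,0,0],[50,0,0,0,0,0,0],[50,0,0,-0.03,0,0,0],[50,0,0,-0.04,0,0,0],[50,0,0,-0.03,0,0,0],[50,0,0,0,0,0,0],[50,0,0,0,0,0,0]]]'; python3 - <<'E'
from h import *
im=snapshot('top');cv2.imwrite('pics/t20.png',im);top_rects(z=.024,amax=1300,im=im)
top_rects(z=.024,amax=1300,im=cv2.imread('pics/t17.png'))
go((.655,.2118,.15),-.1+np.pi/2)
T=tool();w=snapshot('wrist');cv2.imwrite('pics/w20.png',w);np.save('T20.npy',T)
for c in blobs(w,(22,50,60),(34,200,255),300): print(c.mean(0).round(0),cast('wrist',c.mean(0),.02,T)[0],len(c))
E
```

```text
time: 37.72
ee_pos: [0.5324, 0.3872, 0.1862]
orientation: [-0.002, 0.99, 0.14, 0.004]
force: [-0.4, -0.3, -0.1]
grip_width: 0.498
finger_force: 0.0
t [178. 226.] [0.5307 0.3868] [0.0601 0.0219] 0.256
t [252. 173.] [0.655  0.2115] [0.0596 0.0223] -0.099
t [528. 103.] [ 0.8161 -0.4601] [0.1262 0.01  ] 1.553
t [297. 174.] [0.6516 0.1032] [0.0597 0.0221] 0.278
t [252. 173.] [0.655 0.212] [0.0596 0.0223] -0.101
t [528. 103.] [ 0.8161 -0.4601] [0.1262 0.01  ] 1.553
az 0.3807 shift [0.141  0.1611 0.0333] tilt fix [-0.0008 -0.0037 -0.    ] j6 1.79 alt az -2.761 at [0.5308 0.3862 0.1833]
[320. 218.] [0.5304 0.3865 0.02  ] 192
[540. 144.] [0.6561 0.2125 0.02  ] 146
```

```bash
python3 -m crank '[[[70,0,0,0,0,0,0.0952],[70,0,0,0,0,0,0.0952],[70,0,0,0,0,0,0.0952],[70,0,0,0,0,0,0.0952],[70,0.0236,0.0269,0.0055,0,0,0],[70,0.0236,0.0269,0.0055,0,0,0],[70,0.0236,0.0269,0.0055,0,0,0],[70,0.0236,0.0269,0.0055,0,0,0],[70,0.0236,0.0269,0.0055,0,0,0],[70,0.0236,0.0269,0.0055,0,0,0],[70,0,0,0,0,0,0],[70,0,0,0,0,0,0],[70,0,0,0,0,0,0],[70,0,0,0,0,0,0]]]'; python3 - <<'E'
from h import *
bars_wrist(z=.024,save='pics/w21.png')
go((.6555,.2125,.010),-.1+np.pi/2)
E
```

```text
time: 38.98
ee_pos: [0.6535, 0.212, 0.1471]
orientation: [0.0, 0.999, -0.049, -0.001]
force: [0.8, -0.4, 0.5]
grip_width: 0.699
finger_force: 0.0
w [318. 224.] sil c [0.6543 0.2137 0.012 ] rect@top [0.6562 0.2131] [0.0607 0.0227] -0.10933860855623845
az 0.0016 shift [ 0.0018 -0.0003  0.1376] tilt fix [-0.      0.0012  0.    ] j6 1.86 alt az -3.14 at [0.6537 0.2124 0.1476]
```

```bash
python3 -m crank '[[[70,0.002,-0.0008,0.03,0,0,0],[70,0,0,0.04,0,0,0],[70,0,0,0.04,0,0,0],[70,0,0,0.02,0,0,0],[70,0,0,0.007,0,0,0],[70,0,0,0,0,0,0],[0,0,0,0,0,0,0],[0,0,0,0,0,0,0],[0,0,0,0,0,0,0],[0,0,0,0,0,0,0],[0,0,0,0,0,0,0],[0,0,0,0,0,0,0],[0,0,0,0,0,0,0]]]';python3 -m crank '[[[0,0,0,-0.03,0,0,0],[0,0,0,-0.04,0,0,0],[0,0,0,-0.04,0,0,0],[0,0,0,-0.04,0,0,0],[0,0,0,-0.02,0,0,0],[0,0,0,0,0,0,0],[0,0,0,0,0,0,0]]]'; python3 - <<'E'
from h import *
go((.53,.3845,.18))
E
```

```text
time: 40.12
ee_pos: [0.6595, 0.2122, 0.0147]
orientation: [-0.001, 0.999, -0.05, 0.003]
force: [-0.6, 1.2, 5.7]
grip_width: 0.261
finger_force: 61.3
time: 40.7
ee_pos: [0.6584, 0.2117, 0.1845]
orientation: [-0.001, 0.999, -0.05, 0.003]
force: [-0.6, -0.2, -1.4]
grip_width: 0.257
finger_force: 60.5
az 0 shift [-0.1451 -0.159   0.0045] tilt fix [-0.0017 -0.0057 -0.    ] j6 1.86 alt az 0.0 at [0.6584 0.2117 0.1845]
```

```bash
python3 -m crank '[[[0,-0.0244,-0.0244,0,0,0,0],[0,-0.0244,-0.0244,0,0,0,0],[0,-0.0244,-0.0244,0,0,0,0],[0,-0.0244,-0.0244,0,0,0,0],[0,-0.0244,-0.0244,0,0,0,0],[0,-0.0244,-0.0244,0,0,0,0],[0,0,0,0,0,0,0],[0,0,0,0,0,0,0],[0,0,0,0,0,0,0]]]'; python3 -m crank '[[[0,0,0,0.03,0,0,0],[0,0,0,0.04,0,0,0],[0,0,0,0.025,0,0,0],[0,0,0,0,0,0,0],[0,0,0,0,0,0,0],[45,0,0,0,0,0,0],[45,0,0,0,0,0,0],[45,0,0,0,0,0,0],[45,0,0,0,0,0,0],[45,0,0,-0.03,0,0,0],[45,0,0,-0.04,0,0,0],[45,0,0,-0.04,0,0,0],[45,0,0,-0.02,0,0,0],[45,0,0,0,0,0,0],[45,0,0,0,0,0,0]]]'; python3 - <<'E'
from h import *
im=snapshot('top');cv2.imwrite('pics/t22.png',im);top_rects(z=.024,amax=1300,im=im)
T=tool();w=snapshot('wrist');cv2.imwrite('pics/w22.png',w);np.save('T22.npy',T)
for c in blobs(w,(22,50,60),(34,200,255),300): print(c.mean(0).round(0),cast('wrist',c.mean(0),.02,T)[0],rect(cast('wrist',c,.03,T)))
def sub(x0,y0,x1,y1,lo,hi,k=1):
    s=im.copy();m=np.zeros(im.shape[:2],bool);m[y0:y1,x0:x1]=1;s[~m]=(255,0,255)
    return max(blobs(s,lo,hi,20,k),key=cv2.contourArea)
c=sub(170,250,300,360,(12,65,70),(24,255,190));print('cover',rect(cast('top',c,.012)))
c=sub(190,270,270,345,(5,90,20),(20,255,75));print('grip',rect(cast('top',c,.045)))
go((.337,.269,.18),-1.062+np.pi/2)
# pan rim in top view: radial profile
g=cv2.cvtColor(cv2.imread('pics/top0.png'),cv2.COLOR_BGR2GRAY);ci=camera_info('top');I=np.linalg.inv(ci['T'])
for a in range(0,360,30):
    rs=np.arange(.058,.084,.001);q=(I@np.c_[.53+rs*np.cos(np.deg2rad(a)),.384+rs*np.sin(np.deg2rad(a)),rs*0+.1,rs*0+1].T);u=ci['cx']-ci['fx']*q[0]/q[2];v=ci['cy']+ci['fy']*q[1]/q[2]
    print(a,cv2.remap(g,u.astype(np.float32)[None],v.astype(np.float32)[None],cv2.INTER_LINEAR)[0].tolist())
E
```

```text
time: 41.45
ee_pos: [0.525, 0.3712, 0.1792]
orientation: [0.001, 0.999, -0.05, -0.001]
force: [-0.8, -0.4, -0.5]
grip_width: 0.262
finger_force: 60.5
time: 42.7
ee_pos: [0.5272, 0.3727, 0.2197]
orientation: [-0.002, 0.999, -0.05, 0.003]
force: [0.7, -0.6, -0.9]
grip_width: 0.447
finger_force: 0.0
t [194. 228.] [0.5217 0.3477] [0.0486 0.0154] -0.066
t [179. 226.] [0.5308 0.3864] [0.06   0.0227] 0.275
t [528. 103.] [ 0.8161 -0.4601] [0.1262 0.01  ] 1.553
[350. 216.] [0.5165 0.3451 0.02  ] (array([0.5184, 0.346 ]), array([0.0603, 0.0228]), np.float64(-0.07149535578232147))
[303. 207.] [0.5297 0.3874 0.02  ] (array([0.5315, 0.3868]), array([0.0606, 0.023 ]), np.float64(0.27281249101300853))
cover (array([0.3375, 0.268 ]), array([0.1525, 0.1522]), np.float64(-0.014841796755011849))
grip (array([0.3377, 0.2663]), array([0.0746, 0.0201]), np.float64(-1.0832041882142551))
az 0.9618 shift [-0.0021  0.2142  0.0352] tilt fix [ 0.001   0.0014 -0.    ] j6 2.15 alt az -2.18 at [0.5251 0.3715 0.2152]
0 [50, 52, 53, 55, 55, 55, 66, 85, 100, 106, 111, 116, 122, 123, 122, 122, 124, 124, 123, 121, 122,
[... 676 characters left out ...]
84, 85, 87, 98, 109, 94, 75, 86, 109, 122, 122, 122, 122, 122, 123, 123, 123, 123, 123]
210 [109, 108, 107, 105, 104, 105, 108, 110, 108, 109, 108, 103, 95, 76, 57, 47, 48, 49, 49, 48, 47, 49, 51, 51, 49, 49]
240 [107, 108, 109, 110, 111, 110, 109, 109, 110, 111, 110, 106, 85, 67, 55, 53, 51, 50, 49, 50, 50, 50, 50, 51, 52, 50]
270 [107, 107, 106, 105, 105, 106, 108, 108, 107, 108, 109, 99, 79, 61, 57, 53, 54, 55, 54, 52, 51, 51, 52, 53, 54, 55]
300 [109, 109, 108, 107, 107, 108, 108, 108, 109, 107, 100, 87, 71, 59, 56, 54, 53, 53, 54, 63, 79, 101, 113, 121, 123, 124]
330 [60, 56, 52, 51, 50, 54, 61, 73, 90, 105, 107, 104, 105, 115, 121, 122, 122, 122, 124, 125, 125, 124, 123, 123, 122, 122]
```

```bash
python3 -m crank '[[[60,0,0,0,0,0,-0.1211],[60,0,0,0,0,0,-0.1211],[60,0,0,0,0,0,-0.1211],[60,0,0,0,0,0,-0.1211],[60,0,0,0,0,0,-0.1211],[60,0,0,0,0,0,-0.1211],[60,0,0,0,0,0,-0.1211],[60,0,0,0,0,0,-0.1211],[60,0,0,0,0,0,-0.1211],[60,0,0,0,0,0,-0.1211],[60,0,0,0,0,0,-0.1211],[60,0,0,0,0,0,-0.1211],[60,0,0,0,0,0,-0.1211],[60,0,0,0,0,0,-0.1211],[60,0,0,0,0,0,-0.1211],[60,0,0,0,0,0,-0.1211],[60,0,0,0,0,0,-0.1211],[60,0,0,0,0,0,-0.1211]]]'; python3 - <<'E'
from h import *
go((.3377,.2665,.17),-1.072+np.pi/2)
E
```

```text
time: 44.3
ee_pos: [0.5244, 0.3711, 0.213]
orientation: [-0.001, 0.504, 0.864, -0.002]
force: [0.1, 0.1, 0.6]
grip_width: 0.601
finger_force: 0.0
az 0.016 shift [-0.0026 -0.214   0.043 ] tilt fix [-0.0053 -0.0002 -0.    ] j6 -0.03 alt az -3.126 at [0.5244 0.3711 0.213 ]
```

```bash
python3 -m crank '[[[60,-0.0004,-0.0357,0.007,0,0,0.016],[60,-0.0004,-0.0357,0.007,0,0,0],[60,-0.0004,-0.0357,0.007,0,0,0],[60,-0.0004,-0.0357,0.007,0,0,0],[60,-0.0004,-0.0357,0.007,0,0,0],[60,-0.0004,-0.0357,0.007,0,0,0],[60,0,0,0,0,0,0],[60,0,0,0,0,0,0],[60,0,0,0,0,0,0],[60,0,0,0,0,0,0]]]'; python3 - <<'E'
from h import *
T=tool();w=snapshot('wrist');cv2.imwrite('pics/w23.png',w);np.save('T23.npy',T)
m=w.copy()
c=[c for c in blobs(w,(5,90,15),(20,255,85),500,3)]
for k in c: print('dark',k.mean(0).round(0),rect(cast('wrist',k,.050,T)),rect(cast('wrist',k,.014,T))[0])
c=max(blobs(w,(10,60,60),(26,255,210),1500,1),key=cv2.contourArea);print('disc',c.min(0),c.max(0),rect(cast('wrist',c,.014,T)))
go((.3377,.2665,.022),-1.075+np.pi/2)
E
```

```text
time: 45.13
ee_pos: [0.3399, 0.2685, 0.1745]
orientation: [0.0, 0.513, 0.858, 0.001]
force: [0.5, -0.4, 1.0]
grip_width: 0.602
finger_force: 0.0
dark [622. 415.] (array([0.8313, 0.2411]), array([0.1253, 0.0437]), np.float64(-0.17658555660961106)) [0.9022 0.2292]
dark [370. 387.] (array([0.4485, 0.1642]), array([0.0372, 0.0248]), np.float64(0.4444240283651655)) [0.4677 0.1419]
dark [319. 220.] (array([0.337 , 0.2728]), array([0.0718, 0.0175]), np.float64(-1.0525463770879675)) [0.3411 0.2652]
disc [229 123] [409 299] (array([0.3379, 0.271 ]), array([0.1521, 0.152 ]), np.float64(0.1735570098179735))
az -0.0033 shift [-0.0007 -0.0032  0.1527] tilt fix [ 0.0017  0.     -0.    ] j6 -0.02 alt az 3.138 at [0.3402 0.2687 0.1747]
```

```bash
python3 -m crank '[[[60,0.0024,-0.0017,0.03,0,0,-0.015],[60,0,0,0.04,0,0,0],[60,0,0,0.04,0,0,0],[60,0,0,0.03,0,0,0],[60,0,0,0.011,0,0,0],[60,0,0,0,0,0,0],[60,0,0,0,0,0,0]]]';python3 -m crank '[[[0,0,0,0,0,0,0],[0,0,0,0,0,0,0],[0,0,0,0,0,0,0],[0,0,0,0,0,0,0],[0,0,0,0,0,0,0],[0,0,0,0,0,0,0],[0,0,0,0,0,0,0],[0,0,0,0,0,0,0]]]';python3 -m crank '[[[0,0,0,-0.02,0,0,0],[0,0,0,-0.04,0,0,0],[0,0,0,-0.04,0,0,0],[0,0,0,-0.04,0,0,0],[0,0,0,-0.02,0,0,0],[0,0,0,0,0,0,0],[0,0,0,0,0,0,0]]]'; python3 - <<'E'
from h import *
go((.53,.385,.19))
T=tool();w=snapshot('wrist');cv2.imwrite('pics/w24.png',w);np.save('T24.npy',T)
E
```

```text
time: 45.77
ee_pos: [0.3368, 0.2696, 0.0228]
orientation: [-0.0, 0.507, 0.862, -0.0]
force: [1.1, -0.0, 0.7]
grip_width: 0.6
finger_force: 0.0
time: 46.43
ee_pos: [0.3379, 0.2703, 0.0249]
orientation: [0.001, 0.507, 0.862, 0.002]
force: [-0.3, 0.7, 6.7]
grip_width: 0.201
finger_force: 59.9
time: 47.02
ee_pos: [0.3364, 0.2695, 0.1843]
orientation: [0.001, 0.507, 0.862, 0.001]
force: [-0.6, 0.2, -3.2]
grip_width: 0.197
finger_force: 59.4
az 0 shift [ 0.0068  0.2253 -0.0057] tilt fix [ 0.0033  0.0001 -0.    ] j6 -0.03 alt az 0.0 at [0.3364 0.2695 0.1843]
```

```bash
python3 -m crank '[[[0,0.0011,0.0375,0,0,0,0],[0,0.0011,0.0375,0,0,0,0],[0,0.0011,0.0375,0,0,0,0],[0,0.0011,0.0375,0,0,0,0],[0,0.0011,0.0375,0,0,0,0],[0,0.0011,0.0375,0,0,0,0],[0,0,0,0.02,0,0,0],[0,0,0,0.014,0,0,0],[0,0,0,0,0,0,0],[0,0,0,0,0,0,0],[0,0,0,0,0,0,0],[0,0,0,0,0,0,0]]]'; python3 - <<'E'
from h import *
T=tool();t=snapshot('top');cv2.imwrite('pics/t25.png',t)
s=t.copy();s[:, :110]=0;s[:,250:]=0;s[:170]=0;s[290:]=0
c=max(blobs(s,(12,65,70),(24,255,190),300,1),key=cv2.contourArea);z=T[2,3]-.0249+.012
print('disc',c.min(0),c.max(0),rect(cast('top',c,z)));h=cv2.convexHull(cast('top',c,z)[:,:2].astype(np.float32));print(cv2.minEnclosingCircle(h))
go((.53,.385,.117))
E
```

```text
time: 48.07
ee_pos: [0.529, 0.3843, 0.1499]
orientation: [0.0, 0.507, 0.862, 0.0]
force: [0.0, 0.3, -2.2]
grip_width: 0.202
finger_force: 59.6
disc [146 186] [200 256] (array([0.5365, 0.355 ]), array([0.154 , 0.0976]), np.float64(0.3166198597586445))
((0.5282555222511292, 0.3814113140106201), 0.07744215428829193)
az 0 shift [0.0001 0.0008 0.0335] tilt fix [ 0.0019 -0.      0.    ] j6 -0.01 alt az 0.0 at [0.5293 0.3845 0.1505]
```

```bash
python3 -m crank '[[[0,0.0004,0.0013,0.01,0,0,0],[0,0,0,0.01,0,0,0],[0,0,0,0.005,0,0,0],[0,0,0,0.004,0,0,0],[0,0,0,0,0,0,0],[0,0,0,0,0,0,0]]]';python3 -m crank '[[[0,0,0,0.003,0,0,0],[0,0,0,0.002,0,0,0],[0,0,0,0,0,0,0],[0,0,0,0,0,0,0]]]'
```

```text
time: 48.62
ee_pos: [0.5299, 0.3852, 0.1194]
orientation: [-0.0, 0.507, 0.862, -0.001]
force: [0.6, -0.3, -2.5]
grip_width: 0.197
finger_force: 59.7
time: 48.95
ee_pos: [0.5311, 0.3858, 0.117]
orientation: [0.001, 0.507, 0.862, 0.001]
force: [-1.4, -1.2, 6.0]
grip_width: 0.197
finger_force: 60.7
```

```bash
python3 -m crank '[[[40,0,0,0,0,0,0],[40,0,0,0,0,0,0],[60,0,0,0,0,0,0],[60,0,0,0,0,0,0],[60,0,0,-0.02,0,0,0],[60,0,0,-0.04,0,0,0],[60,0,0,-0.04,0,0,0],[60,0,-0.035,-0.01,0,0,0],[60,0,-0.035,0,0,0,0],[60,0,-0.035,0,0,0,0],[60,0,-0.035,0,0,0,0],[60,0,-0.035,0,0,0,0],[60,0,-0.035,0,0,0,0],[60,0,0,0,0,0,0],[60,0,0,0,0,0,0]]]'; python3 - <<'E'
from h import *
t=snapshot('top');s=snapshot('scene')
a=cv2.resize(s[130:430,190:490],(400,400),interpolation=cv2.INTER_CUBIC);b=cv2.resize(t[140:340,120:420],(400,267),interpolation=cv2.INTER_CUBIC)
k=np.zeros((400,400,3),np.uint8);k[:267]=b;cv2.imwrite('pics/fin.png',np.hstack([a,k]));print(get_obs()['time'],get_obs()['ee_pos'])
q=t.copy();q[:, :110]=0;q[:,250:]=0;q[:170]=0;q[290:]=0
c=max(blobs(q,(12,65,70),(24,255,190),300,1),key=cv2.contourArea);print(rect(cast('top',c,.104)),cv2.minEnclosingCircle(cast('top',c,.104)[:,:2].astype(np.float32)))
q=t.copy();q[:, :255]=0;q[:,430:]=0;q[:185]=0;q[285:]=0
c=max(blobs(q,(8,100,40),(22,255,190),300,1),key=cv2.contourArea);print('plate',rect(cast('top',c,.058)))
E
```

```text
time: 50.2
ee_pos: [0.3451, 0.2826, 0.2246]
orientation: [-0.0, 0.507, 0.862, -0.0]
force: [1.0, -0.2, 0.1]
grip_width: 0.597
finger_force: 0.0
50.3 [0.3478 0.2838 0.2258]
(array([0.5301, 0.3837]), array([0.1528, 0.1517]), np.float64(0.00792509094791205)) ((0.5305930376052856, 0.38411441445350647), 0.07805365324020386)
plate (array([ 0.5001, -0.0014]), array([0.3067, 0.0813]), np.float64(-1.4570519842683125))
```

View pics/fin.png

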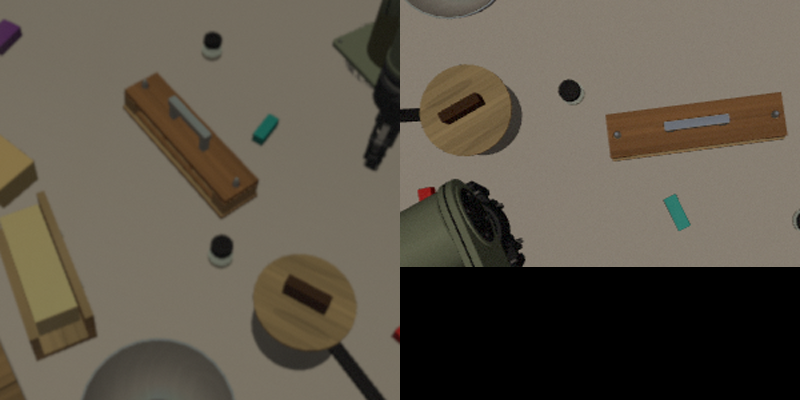

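The last picture shows the plate down on the blocks with both pins through it (scene crop 143,85 and 236,182). The cover sits centred on the pan (305,300), and both jars are where they were (212,45 and 221,250).

```bash
python3 -c "
from bench import *
print(hand_in())"
```

```text
the job is handed in; nothing more can be done
None
```

The job is handed in at about 50 s on the robot's clock: all three bars lie in the frame slots with the press plate over both pins, both trimmings are in the saucepan under the seated cover, and the jars were left where they stood; the hand-in returned no verdict.

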